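# Put a printed tower into the curing cabinet

## Task

Slide up the front sash of the clear curing cabinet, stand the grey printed castle tower upright on the round turntable inside, wholly on the disc and set down gently rather than dropped, then slide the sash fully down again. Leave the other prints (the vase, the cone and the block inside the cabinet) where they are.

Things in the scene. Friction and masses are not known exactly. Their poses are not given: they have to be found in the camera images.
- cabinet: Fixed curing cabinet, aluminium frame, clear sides, back and roof: 340 mm wide, 280 deep, 270 high (roof underside 262). Origin: centre of its underside; x from front (robot side) to back, y to the left looking in from the front, z up. Floor top at z 12 mm. A lamp bar hangs at x 75 to 105 mm down to z 240. Under the roof the tool must lean back out of the front, about 45 degrees from vertical
- sash (a joint): Clear sash in the cabinet's front, sliding straight up: 0 = closed (hard stop), up to the stop at 0.235 m. Lies in the cabinet's plane x = -125 mm; lower edge 14 mm + joint value above the desk; 252 mm tall, 296 wide, 12 thick, between guide posts (centres y = +-160 mm, 20 wide, 22 deep) with a crossbar, 526 mm high. Stays where left: about 12.5 N to raise, 3.5 N to lower
- sash_grip (a point): Grip point of the sash's handle, a solid black block sticking out to the front: 24 mm wide (cabinet y), 34 tall, nose 67 mm before the sash's middle plane; pinch its two y sides. The point is mid width and mid height, 45 mm before that plane, 80 mm to the +y side of the sash's middle, 35 mm above its lower edge. Axes as the cabinet's
- turntable (a point): Centre of the top face of the fixed round steel turntable disc in the cabinet, 130 mm in diameter, 8 thick, top 20 mm above the desk. It lies 45 mm in front of the cabinet's centre and 40 mm to its -y side, 80 mm behind the sash's middle plane. Axes as the cabinet's
- tower: Loose grey printed castle tower (chess-rook shape), 97 mm tall, round: foot 48 mm in diameter and 12 mm high, straight shaft 38 mm in diameter from z 20 to 74 mm, crown 45 mm in diameter with six small merlons on top; about 130 g. Origin: centre of its underside, z up along its axis
- vase: Loose grey printed vase, round, 66 mm tall, 62 mm at its belly, not to be moved. Origin: centre of its underside
- cone: Loose grey printed pointed cone, 105 mm tall, foot 58 mm in diameter, not to be moved. Origin: centre of its underside
- block_print: Loose grey printed rounded block 60 x 40 x 45 mm tall, standing on the cabinet's floor in the +y half beside the turntable, not to be moved. Origin: centre of its underside
There are look-alikes about, which are no part of the job. Leave any orange look-alike of the tower alone.

How it is judged:
By the outcome, as a careful person would: the job done as asked, in the order asked, and still so for the second after the job is handed in, with the robot touching nothing.
It also fails if it takes over 66 s, if anything falls off the work surface, if the arm or the gripper's body presses on something with over 40 N, if the wrist force passes 120 N, or if a joint passes its speed limit or range.

## Robot

A 6-joint arm with a two-finger parallel gripper is mounted at the origin on the work surface. World frame = base frame: x ahead of the robot, y to its left, z up, the work surface at z = 0. Lengths are in m, angles in rad, forces in N, time in s.
With the tool pointing down it reaches from about 0.25 to 0.8 m from the base axis. Payload 3.9 kg.
Tool frame: the origin (TCP) lies midway between the tips of the shut fingers; the grasp point (between the pads) lies 19 mm behind it; z points along the fingers, y is the line along which they close (so a half turn about z gives the same grasp; the last joint's range is limited). The gripper opens to 85 mm and grips with 20 to 120 N. Pads are 22 mm wide; open, the fingers measure 114 mm over their backs; the gripper's body (76 mm by 85 mm) begins 54 mm behind the grasp point. The pads swing forward as they close: fully open they stand 13 mm farther back than shut.
Start: joints at [1.238, 0.26, -0.138, 1.173, 0, 1.571], TCP at [0.172, 0.496, 0.195] pointing down, gripper open.
Joint ranges: [-2.78, 2.78], [-0.83, 1.72], [-1.28, 1.37], [-1.9, 2.12], [-1.57, 1.48], [-3.14, 3.14]. Speed limits (rad/s): [2.57, 2.57, 3.14, 3.14, 3.14, 3.14].

## Interface

Orientations are given as a rotation vector (axis times angle).
In Python, from station import bot, vision gives the robot as it stands.
- The arm moves only by the tool send_rows, never from a script. Its arguments are lists of equal length, an entry for each row: "delta_pos": the shift along the world's x, y, z each as a share of 80 cm, from -1 to 1, a list of three; "turn": the turn, a rotation vector about the world's x, y, z each as a share of 180 degrees, from -1 to 1, a list of three; "jaw": the closure, from -1 (fully open) to 1 (shut). A call has exactly 5 rows; each row is the pose to reach, as a shift and turn from the pose commanded when the call began, turning the shorter way round; what a row does not reach only later rows make up. A row lasts 1/8 s, in which the tool goes at most 62.5 mm and 10.7 degrees, less where a joint would pass 70% of its speed; a pose out of reach is approached as far as the arm can. A call with a number of a shift or a turn outside -1 to 1 is refused whole. A call with a gripper value outside its range is refused whole. The fingers move at their own pace and stop on an object; the grip force is fixed at half the most. Time passes only in rows, so rows that repeat a pose let the fingers close, or fill a call up. It gives the time, the measured TCP pose, the force, the opening and the grip force at its end, in the units of the state.
- bot.observe(): the state, without advancing time (a new reading comes with each control period).
- vision.grab_frame(name): name is "scene" or "top"; returns a dict with "color" (384x512x3 uint8, red, green, blue), "depth" (384x512 float32, m along the optical axis (not along the pixel's ray), 0 where there is no reading), "camera_matrix" (3x3 intrinsics, pixels), "k1" (the pictures are not rectified: a ray, as slopes to the right and down, at radius r is drawn at 1 + k1 r^2 times it, then the intrinsics apply), "xyz" and "attitude" of the camera in the world. Camera axes: x right, y down, z forward; pixel columns grow to the right and rows downward; lengths in m; the calibration is good to about 2 mm. A picture is of the moment at which its call begins.
- bot.sign_off(): hands the job in; it is judged then, once.
The state is a dict: "time": time; "joints": joint angles; "qd": joint speeds; "tau": joint torques, N m; "eef_pos": TCP position; "orientation": TCP orientation; "wrist_force": force on the tool from outside, world axes, zero at the start; "moment": the same for the moment, N m; "width": finger opening in m; "finger_force": force on a finger pad.
Only numpy, scipy, OpenCV 4.12 (cv2) and the standard library are available. Lean on these libraries where they do the work, as an engineer would, in place of code of your own. Each camera call takes 0.05 s, during which the arm holds its last target. There are 200 camera calls.

## Working session

There is one attempt and no reset: what is moved stays moved. The work goes in short steps, Python scripts to look and compute and a tool call to move; the robot and the scene stay as the last step left them, time stands still between calls to the robot, and variables do not carry over. Pictures are saved under pics/ and viewed, at most 10 in all, crops included, and the job is handed in when it is done.

Besides the shell and the picture viewer there is one more tool, called as name(argument=value, ...) on one line, values as JSON. send_rows: Moves the arm, as the interface text tells. Shift numbers are shares of 80 cm and turn numbers shares of 180 degrees, none past 1 either way. Its arguments: {"type":"object","properties":{"delta_pos":{"type":"array","items":{"type":"array","items":{"type":"number"}}},"turn":{"type":"array","items":{"type":"array","items":{"type":"number"}}},"jaw":{"type":"array","items":{"type":"number"}}},"required":["delta_pos","turn","jaw"]}

```bash
ls; mkdir -p pics
python3 - <<'E'
from station import bot, vision
import cv2,numpy as np,pickle
for n in("scene","top"):
    f=vision.grab_frame(n); pickle.dump(f,open(f"{n}0.pkl","wb"))
    cv2.imwrite(f"pics/{n}0.png",cv2.resize(f["color"][:,:,::-1],(800,600)))
    print(n,f["camera_matrix"].tolist(),f["k1"],f["xyz"],f["attitude"])
s=bot.observe();print(s)
E
```

```text
pics
scene [[450.1893838646681, 0.0, 253.7977401077442], [0.0, 450.1893838646681, 190.21450173841052], [0.0, 0.0, 1.0]] -0.16927473272731472 [0.49607231 0.24400726 1.02476343] [-0.10290731 -3.0853748   0.52632889]
top [[395.22417569050214, 0.0, 260.34381531856104], [0.0, 395.22417569050214, 194.54858826244597], [0.0, 0.0, 1.0]] -0.006830547627079266 [ 0.24119978 -0.08419582  1.06060158] [-2.18307136  2.02828227 -0.22470257]
{'time': 0.1, 'joints': array([ 1.23798318e+00,  2.60634333e-01, -1.39241849e-01,  1.17271646e+00,
       -3.54791563e-05,  1.57079307e+00]), 'qd': array([ 0.00158442, -0.00131574,  0.00495404,  0.00051077, -0.00098195,
        0.00052427]), 'tau': array([ 7.90873873e-04, -4.06508410e+01,  2.54527831e+01,  1.01206356e-02,
        5.48297834e-06, -1.86818147e-05]), 'eef_pos': array([0.17130695, 0.49553909, 0.19373914]), 'orientation': array([-5.20323493e-01, -3.09793648e+00,  2.79166676e-03]), 'wrist_force': array([-0.91684231,  1.12415917, -1.296159  ]), 'moment': array([-0.03446262, -0.04356814,  0.02213811]), 'finger_force': 0.0, 'width': 0.08491863250993915}
```

View pics/scene0.png

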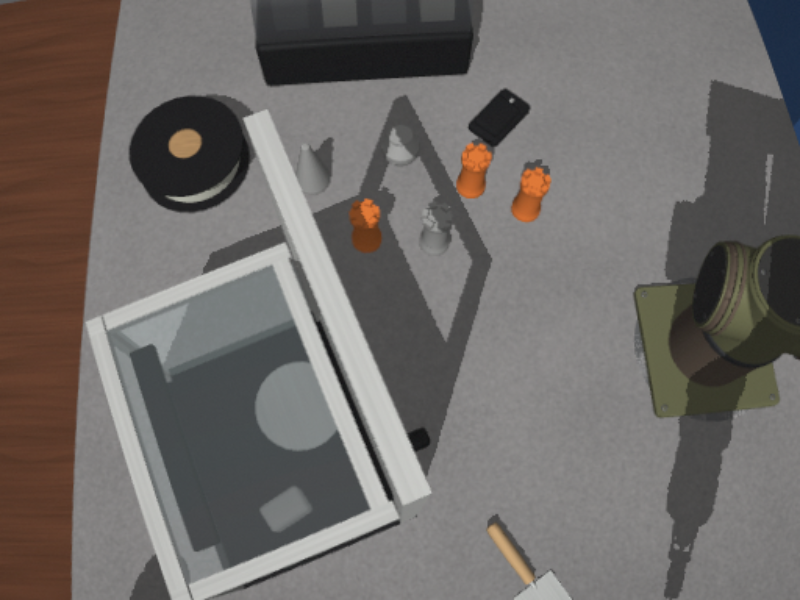

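View pics/top0.png

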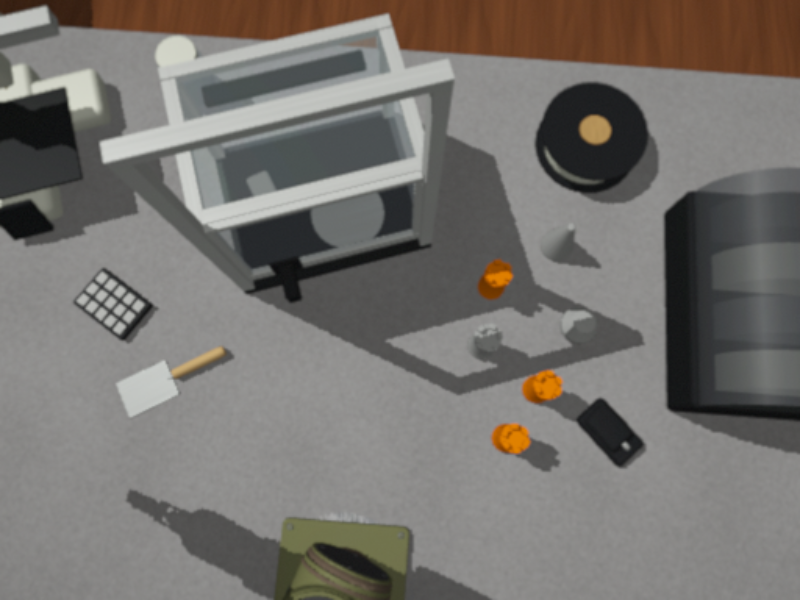

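Scene picture (800 px): grey tower at (437,228), with orange look-alikes at (367,225), (475,170) and (531,193). The handle is at (419,440), the disc at (298,405), the vase at (402,145), the cone at (310,168) and the block at (286,508). 
Top picture: tower (487,338), handle (289,280), disc (347,215). The only candidate that is both grey and crenellated is the one at scene (437,228) / top (487,338). I'll measure it and confirm it in a crop.

```bash
cat > h.py <<'E'
import numpy as np,cv2,pickle
from scipy.spatial.transform import Rotation as R
def rays(f,uv):
    "unit-depth world rays for pixels (512x384 coordinates)"
    K=f["camera_matrix"];uv=np.atleast_2d(np.float64(uv))
    d=(uv-K[:2,2])/[K[0,0],K[1,1]]; s=d.copy()
    for _ in range(20): s=d/(1+f["k1"]*(s**2).sum(1,keepdims=True))
    return R.from_rotvec(f["attitude"]).apply(np.c_[s,np.ones(len(s))])
def plane(f,uv,z):
    r=rays(f,uv);o=np.array(f["xyz"]);return o+r*((z-o[2])/r[:,2:])
def tri(f,uv,g,vw):
    a,b=rays(f,uv)[0],rays(g,vw)[0];o,p=np.array(f["xyz"]),np.array(g["xyz"])
    t=np.linalg.lstsq(np.c_[a,-b],p-o,rcond=None)[0]
    A,B=o+a*t[0],p+b*t[1];return (A+B)/2,np.linalg.norm(A-B)
def cloud(f):
    h,w=f["depth"].shape;v,u=np.mgrid[:h,:w]
    return (np.array(f["xyz"])+rays(f,np.c_[u.ravel(),v.ravel()])*f["depth"].reshape(-1,1)).reshape(h,w,3)
def load(n): return pickle.load(open(n+".pkl","rb"))
E
python3 - <<'E'
from h import *
S,T=load("scene0"),load("top0");k=800/512
for n,a,b in[("handle nose",(419,440),(291,298)),("disc",(298,405),(347,215)),("tower crown",(436,214),(488,331)),("tower mid",(436,230),(487,340))]:
    print(n,*tri(S,np.array(a)/k,T,np.array(b)/k))
for f,n in((S,"S"),(T,"T")):
    P=cloud(f);ok=f["depth"]>0
    for lo,hi,m in((.505,.545,"crossbar"),(.255,.285,"roof")):
        q=P[ok&(P[...,2]>lo)&(P[...,2]<hi)&(P[...,0]>.25)&(P[...,1]>-.2)]
        q=q[q[:,1]<.45]
        if len(q)>50: print(n,m,len(q),cv2.minAreaRect(q[:,:2].astype(np.float32)),q[:,2].mean())
    c0=(437,228) if n=="S" else (487,338); c0=np.array(c0)/k
    for r in range(-20,24,4):
        print(n,r,[tuple(np.round(P[int(c0[1])+r,int(c0[0])+c],3).tolist()) for c in(-6,0,6)])
    d=(298,405) if n=="S" else (347,230); d=(np.array(d)/k).astype(int);print(n,"disc",P[d[1],d[0]])
h=[cv2.resize(f["color"][int(y/k)-45:int(y/k)+45,int(x/k)-45:int(x/k)+45,::-1],(400,400),interpolation=3) for f,x,y in((S,437,228),(T,487,338))]
cv2.imwrite("pics/crop1.png",np.hstack(h))
E
```

```text
handle nose [0.45609441 0.11617607 0.06456804] 0.004966053378021492
disc [0.62777514 0.04532607 0.00655938] 0.0027648199356694516
tower crown [ 0.41258977 -0.20254468  0.10854191] 0.0055358550850918295
tower mid [ 0.40917291 -0.20974756  0.03880916] 0.007436777613753433
S crossbar 5114 ((0.5375807285308838, 0.05704668164253235), (0.023069672286510468, 0.3407261371612549), 19.371700286865234) 0.5268870570431136
S roof 27839 ((0.6617391109466553, 0.10080680251121521), (0.2692754566669464, 0.3422662019729614), 19.37002944946289) 0.2699357484470711
S -20 [(0.413, -0.288, 0.0), (0.398, -0.285, 0.004), (0.382, -0.287, -0.002)]
S -16 [(0.414, -0.277, -0.001), (0.398, -0.276, -0.0), (0.384, -0.273, 0.003)]
S -12 [(0.422, -0.222, 0.087), (0.408, -0.219, 0.091), (0.395, -0.214, 0.099)]
S -8 [(0.423, -0.207, 0.097), (0.409, -0.209, 0.092), (0.395, -0.209, 0.088)]
S -4 [(0.424, -0.196, 0.098), (0.496, 0.244, 1.025), (0.396, -0.197, 0.092)]
S 0 [(0.496, 0.244, 1.025), (0.41, -0.191, 0.086), (0.397, -0.189, 0.089)]
S 4 [(0.423, -0.193, 0.063), (0.411, -0.183, 0.081), (0.394, -0.193, 0.058)]
S 8 [(
[... 822 characters left out ...]
, -0.214, -0.005), (0.457, -0.23, 0.0)]
T -8 [(0.444, -0.198, -0.0), (0.428, -0.203, 0.086), (0.427, -0.217, 0.098)]
T -4 [(0.417, -0.189, 0.087), (0.418, -0.204, 0.087), (0.419, -0.218, 0.09)]
T 0 [(0.405, -0.188, 0.096), (0.408, -0.204, 0.088), (0.409, -0.219, 0.089)]
T 4 [(0.397, -0.19, 0.087), (0.399, -0.205, 0.083), (0.397, -0.218, 0.097)]
T 8 [(0.394, -0.195, 0.039), (0.386, -0.204, 0.097), (0.403, -0.232, -0.003)]
T 12 [(0.387, -0.199, 0.015), (0.388, -0.214, 0.017), (0.391, -0.233, 0.0)]
T 16 [(0.379, -0.201, -0.004), (0.38, -0.217, -0.004), (0.381, -0.233, -0.002)]
T 20 [(0.367, -0.201, 0.002), (0.369, -0.218, -0.003), (0.37, -0.233, 0.002)]
T disc [0.54647618 0.02498163 0.16088743]
```

View pics/crop1.png

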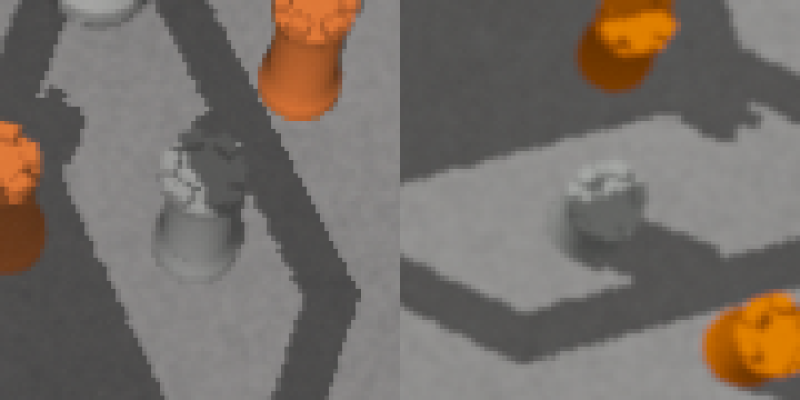

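The crop confirms it: grey, crenellated rook shape at its centre, and the neighbours are orange. Next I'll refine the poses and the clearances around the tower.

Run:
```python
from h import *
from scipy.optimize import least_squares
S,T=load("scene0"),load("top0");k=800/512
cS,cT=cloud(S),cloud(T)
# tower: per-height circle fits, both views
for lo,hi in((.003,.014),(.022,.072),(.078,.10)):
    for nm,C in(("S",cS),("T",cT),("both",None)):
        q=np.vstack([c[(np.hypot(c[...,0]-.408,c[...,1]+.205)<.035)&(c[...,2]>lo)&(c[...,2]<hi)] for c in((cS,cT) if C is None else (C,))])
        if len(q)>15:
            r={.003:.024,.022:.019,.078:.0225}[lo]
            if lo>.07: print(nm,lo,len(q),"box",(np.percentile(q[:,:2],1,axis=0)+np.percentile(q[:,:2],99,axis=0))/2,np.ptp(q[:,:2],axis=0),"top",np.percentile(q[:,2],95))
            else: print(nm,lo,len(q),least_squares(lambda p:np.hypot(*(q[:,:2]-p).T)-r,[.408,-.205],loss="soft_l1",f_scale=.002).x)
# crown centre by two views of colour-independent crown pixels
# other objects
for n,a,b in[("vase",(402,140),(578,322)),("cone tip",(306,146),(572,228)),("or1",(366,210),(497,273)),("or2",(476,156),(546,384)),("or3",(536,182),(515,436)),("block top",(285,505),(262,186))]:
    print(n,*tri(S,np.array(a)/k,T,np.array(b)/k))
print("block on plane S",plane(S,np.array((286,506))/k,.057))
# cabinet
c,s=np.cos(.337),np.sin(.337);M=np.array([[c,-s],[s,c]])
for nm,C,f in(("S",cS,S),("T",cT,T)):
    L=(C[...,:2]-[.657,.0985])@M
    bar=(C[...,2]>.51)&(C[...,2]<.54)&(abs(L[...,0]+.125)<.03)
    ro=(C[...,2]>.262)&(C[...,2]<.28)&(abs(L[...,0])<.16)&(abs(L[...,1])<.19)
    for m in(bar,ro): print(nm,"local pct",np.percentile(L[m],[1,99],axis=0).round(4).tolist())
    hd=(f["color"].max(2)<45)&(L[...,0]<-.14)&(L[...,0]>-.21)&(abs(L[...,1]-.08)<.03)&(C[...,2]>.02)&(C[...,2]<.1)
    print(nm,"handle",hd.sum(), np.percentile(np.c_[L[hd],C[hd][:,2]],[2,50,98],axis=0).round(4).tolist() if hd.sum()>5 else "")
```

```text
S 0.003 71 [ 0.40881881 -0.20450754]
T 0.003 41 [ 0.40852296 -0.20557721]
both 0.003 112 [ 0.40869587 -0.20474359]
S 0.022 125 [ 0.40870318 -0.20516708]
T 0.022 36 [ 0.40904021 -0.20676464]
both 0.022 161 [ 0.40902082 -0.20545941]
S 0.078 303 box [ 0.40958715 -0.2043695 ] [0.04349735 0.04389459] top 0.09904800376349833
T 0.078 262 box [ 0.40869772 -0.20597162] [0.0442781  0.04440231] top 0.09849344044778607
both 0.078 565 box [ 0.40893566 -0.20484228] [0.0442781  0.04611232] top 0.09876637088315457
vase [ 0.4488759  -0.35716045  0.06257246] 0.000726543243887164
cone tip [ 0.59796445 -0.33538713  0.09769939] 0.0012297061348569363
or1 [ 0.51086587 -0.21500748  0.10562037] 0.0006762857811746837
or2 [ 0.34009659 -0.29950066  0.09778646] 0.000319320215330425
or3 [ 0.25560369 -0.25323723  0.09433955] 0.004688798492154851
block top [0.64394214 0.18977001 0.0681814 ] 0.0037657568762883183
block on plane S [[0.64281997 0.19169982 0.057     ]]
S local pct [[-0.1372, -0.1649], [-0.1152, 0.1687]]
S local pct [[-0.1072, -0.1648], [0.1358, 0.1681]]
S handle 136 [[-0.1917, 0.0701, 0.0761], [-0.1807, 0.0825, 0.0959], [-0.1699, 0.0928, 0.0991]]
T local pct [[-0.1381, -0.1668], [-0.1152, 0.1667]]
T local pct [[-0.1293, -0.1663], [0.1373, 0.1658]]
T handle 223 [[-0.193, 0.0673, 0.0725], [-0.1677, 0.0779, 0.0945], [-0.1411, 0.09, 0.0987]]
```

send_rows(delta_pos=[[0.01,0,0.03],[0.02,0,0.06],[0.03,0,0.08],[0.04,0,0.09],[0.05,0,0.1]], turn=[[0,0,0.02],[0,0,0.04],[0,0,0.06],[0,0,0.08],[0,0,0.1]], jaw=[-1,-1,-1,-1,-1])

```text
time: 0.72
eef_pos: [0.2117, 0.496, 0.2745]
orientation: [-0.026, -3.141, 0.001]
wrist_force: [-0.7, 0.4, -0.5]
width: 0.0854
finger_force: 0.0
```

Run:
```python
from h import *
from station import bot
print(bot.observe()["joints"])
S,T=load("scene0"),load("top0")
c,s=np.cos(.337),np.sin(.337);M=np.array([[c,-s],[s,c]]);o=np.array([.6556,.098])
for f in(S,T):
    C=cloud(f);L=(C[...,:2]-o)@M
    hd=(f["color"].max(2)<45)&(L[...,0]<-.15)&(L[...,0]>-.21)&(abs(L[...,1]-.08)<.03)&(C[...,2]>.02)&(C[...,2]<.3)
    h=np.c_[L[hd],C[hd][:,2]];print(hd.sum(),np.percentile(h,[3,25,50,75,97],axis=0).round(4).tolist())
print("grip xy",o+M@[-.17,.08],"disc",o+M@[-.045,-.04],"block local",(np.array([.6435,.1905])-o)@M)
```

```text
[1.16742971e+00 2.66153791e-01 7.74169356e-02 1.38280331e+00
 1.23309966e-05 1.18396124e+00]
137 [[-0.1901, 0.0704, 0.08], [-0.1847, 0.0764, 0.0945], [-0.1792, 0.0824, 0.0959], [-0.1734, 0.0886, 0.097], [-0.1687, 0.0928, 0.0991]]
175 [[-0.1915, 0.0674, 0.0738], [-0.1846, 0.0719, 0.0923], [-0.1725, 0.0782, 0.0945], [-0.1613, 0.0838, 0.096], [-0.1512, 0.0896, 0.0983]]
grip xy [0.46870976 0.11728832] disc [0.6263575  0.04537038] block local [0.01916642 0.09129791]
```

```bash
cat >> h.py <<'E'
def Rt(az,tilt):
    "tool orientation: pointing down, leaned so that it points ahead along azimuth az (deg)"
    a,t=np.radians([az,tilt]);y=np.array([-np.sin(a),np.cos(a),0])
    z=np.array([np.cos(a)*np.sin(t),np.sin(a)*np.sin(t),-np.cos(t)])
    return R.from_matrix(np.c_[np.cross(y,z),y,z])
def plan(p,az=19.3,tilt=45,p0=None,R0=None):
    "shares from the measured (or given) pose to TCP p"
    from station import bot
    s=bot.observe()
    p0=s["eef_pos"] if p0 is None else p0; R0=R.from_rotvec(s["orientation"]) if R0 is None else R0
    w=(Rt(az,tilt)*R0.inv()).as_rotvec()
    print("dpos",((np.array(p)-p0)/.8).round(4),"turn",(w/np.pi).round(4),"mm",np.linalg.norm(np.array(p)-p0)*1e3,"deg",np.degrees(np.linalg.norm(w)),"q",s["joints"].round(2))
E
python3 - <<'E'
from h import *
plan([.4227,.1011,.1277])
E
```

```text
dpos [ 0.2638 -0.4936 -0.1834] turn [ 0.0403 -0.2481  0.1067] mm 471.15559871143466 deg 49.15005496484796 q [1.17 0.27 0.08 1.38 0.   1.18]
```

send_rows(delta_pos=[[0.03,-0.06,0],[0.06,-0.12,-0.01],[0.1,-0.18,-0.02],[0.13,-0.24,-0.03],[0.16,-0.3,-0.05]], turn=[[0.006,-0.037,0.016],[0.012,-0.074,0.032],[0.018,-0.111,0.048],[0.024,-0.149,0.064],[0.03,-0.186,0.08]], jaw=[-1,-1,-1,-1,-1])

```text
time: 1.35
eef_pos: [0.3401, 0.2553, 0.2349]
orientation: [-0.309, 2.533, 0.132]
wrist_force: [1.1, -0.3, 0.5]
width: 0.0857
finger_force: 0.0
```

Run:
```python
from h import *
plan([.4227,.1011,.1277])
```

```text
dpos [ 0.1032 -0.1928 -0.134 ] turn [ 0.0094 -0.0605  0.0263] mm 205.17414541985391 deg 11.994988218589338 q [ 0.93 -0.33 -0.79  0.61 -0.34  0.6 ]
```

send_rows(delta_pos=[[0.03,-0.055,-0.03],[0.06,-0.11,-0.06],[0.085,-0.16,-0.1],[0.103,-0.193,-0.134],[0.103,-0.193,-0.134]], turn=[[0.003,-0.02,0.009],[0.006,-0.04,0.018],[0.009,-0.06,0.026],[0.009,-0.06,0.026],[0.009,-0.06,0.026]], jaw=[-1,-1,-1,-1,-1])

```text
time: 1.98
eef_pos: [0.4258, 0.0969, 0.1291]
orientation: [-0.379, 2.338, 0.155]
wrist_force: [0.1, 0.8, -0.4]
width: 0.0854
finger_force: 0.0
```

Run:
```python
from h import *
from station import vision
plan([.4827,.1222,.064])
S=vision.grab_frame("scene");T=vision.grab_frame("top")
cv2.imwrite("pics/a.png",np.hstack([cv2.resize(S["color"][150:350,120:420,::-1],(400,267)),cv2.resize(T["color"][80:280,60:360,::-1],(400,267))]))
```

```text
dpos [ 0.0712  0.0317 -0.0814] turn [ 0.0007 -0.002   0.0048] mm 90.13416587937698 deg 0.9511278068118875 q [ 0.09 -0.27 -1.28 -0.2   0.16 -0.16]
```

View pics/a.png

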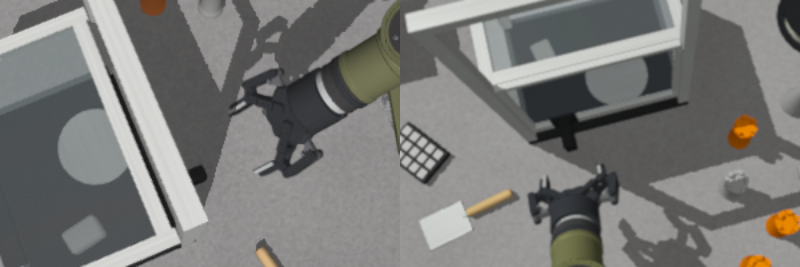

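The gripper is in front of the handle (crop, scene half: handle at (198,175), open fingers at (240,105) and (265,168)), so I'll advance and pinch.

send_rows(delta_pos=[[0.018,0.008,-0.02],[0.036,0.016,-0.04],[0.054,0.024,-0.06],[0.07,0.03,-0.08],[0.07,0.03,-0.08]], turn=[[0,0,0],[0,0,0],[0,0,0],[0,0,0],[0,0,0]], jaw=[-1,-1,-1,-1,-1])

```text
time: 2.7
eef_pos: [0.4869, 0.1294, 0.0749]
orientation: [-0.404, 2.359, 0.164]
wrist_force: [-0.1, 0.1, -0.7]
width: 0.0851
finger_force: 0.0
```

Run:
```python
from h import *
plan([.4827,.1222,.064])
```

```text
dpos [-0.0053 -0.009  -0.0136] turn [ 0.0024 -0.0095 -0.0011] mm 13.751957946022626 deg 1.7768502046078165 q [ 0.18  0.05 -1.28 -0.51  0.11 -0.11]
```

q3 is at its limit (-1.28), so a low 45° lean this close in is out of reach. I'll fit a small kinematic model to the logged states to choose reachable leans.

```bash
cat >> h.py <<'E'
from scipy.optimize import least_squares
LO=np.array([-2.78,-.83,-1.28,-1.9,-1.57,-3.14]);HI=np.array([2.78,1.72,1.37,2.12,1.48,3.14])
def fk(q,g):
    a,z0,b2,c2,b3,c3,b4,c4,d=g;e=R.from_euler
    A=e('y',q[1]);B=A*e('y',-q[2]);C=B*e('y',q[3]);D=C*e('z',q[4])
    p=np.array([a,0,z0])+A.apply([b2,0,c2])+B.apply([b3,0,c3])+C.apply([b4,0,c4])+D.apply([d,0,0])
    z1=e('z',q[0]);return z1.apply(p),(z1*D).apply([1,0,0])
def ik(p,az,tilt,g):
    z=Rt(az,tilt).as_matrix()[:,2];best=None
    for q0 in([0,0,-.5,.5,0],[0,.5,-1,0,0],[0,-.3,-1,.3,.5]):
        q0=np.array(q0,float);q0[0]=np.arctan2(p[1],p[0])
        r=least_squares(lambda q:np.r_[(fk(q,g)[0]-p)*5,fk(q,g)[1]-z],q0,bounds=(LO[:5],HI[:5]))
        if best is None or r.cost<best.cost: best=r
    e=fk(best.x,g);return best.x.round(2),np.linalg.norm(e[0]-p).round(4)
E
python3 - <<'E'
from h import *
from station import bot
s=bot.observe()
D=[([1.23798,.260634,-.139242,1.172716,0],[.17131,.49554,.19374]),([1.16743,.266154,.077417,1.382803,0],[.2117,.496,.2745]),
([.93,-.33,-.79,.61,-.34],[.3401,.2553,.2349]),([.09,-.27,-1.28,-.2,.16],[.4258,.0969,.1291]),(s["joints"][:5],s["eef_pos"])]
w=[1,1,.3,.3,1]
pr=np.array([0,.2,0,.3,.3,0,.05,0,.25])
r=least_squares(lambda g:np.r_[np.concatenate([k*(fk(q,g)[0]-p)*1000 for k,(q,p) in zip(w,D)]),(g-pr)*4],pr)
print(r.x.round(4),[np.round((fk(q,r.x)[0]-p)*1000,1).tolist() for q,p in D])
np.save("g.npy",r.x);g=r.x
def show(n,p,az,t,off=.021):
    z=Rt(az,t).as_matrix()[:,2];print(n,az,t,*ik(np.array(p)+off*z,az,t,g))
for t in(45,35,25):
    show("handle low",[.4687,.1173,.079],19.3,t);show("handle closed",[.4687,.1173,.049],19.3,t);show("handle high",[.4687,.1173,.284],19.3,t)
for az in(-60,-27,0,19,40,60,80):
    for t in(45,40): show("tower",[.409,-.205,.046],az,t)
for az in(5,19.3): show("disc",[.626,.045,.068],az,45)
E
```

```text
[ 1.200e-03  2.186e-01 -1.000e-04  5.667e-01  3.855e-01  6.020e-02
  1.188e-01 -4.000e-04  3.589e-01] [[-0.0, -0.0, 0.1], [-0.0, -0.0, -0.1], [0.2, 0.8, 1.3], [-0.8, -1.1, -1.8], [0.0, 0.2, 0.1]]
handle low 19.3 45 [ 0.15  0.07 -1.28 -0.5   0.13] 0.0041
handle closed 19.3 45 [ 0.15  0.15 -1.28 -0.55  0.13] 0.0073
handle high 19.3 45 [ 0.16 -0.36 -0.89  0.27  0.13] 0.0
handle low 19.3 35 [ 0.18  0.03 -1.14 -0.2   0.09] 0.0
handle closed 19.3 35 [ 0.18  0.12 -1.2  -0.35  0.09] 0.0
handle high 19.3 35 [ 0.18 -0.27 -0.7   0.54  0.09] 0.0
handle low 19.3 25 [ 0.21  0.05 -0.94  0.14  0.05] 0.0
handle closed 19.3 25 [ 0.21  0.11 -0.99  0.03  0.05] 0.0
handle high 19.3 25 [ 0.21 -0.16 -0.52  0.78  0.05] 0.0
tower -60 45 [ 0.01  0.24 -1.22 -0.35 -0.66] 0.0
tower -60 40 [-0.06  0.19 -1.16 -0.21 -0.57] 0.0
tower -27 45 [-0.46  0.09 -1.28 -0.46 -0.01] 0.0108
tower -27 40 [-0.46  0.09 -1.28 -0.45 -0.01] 0.0048
tower 0 45 [-0.88  0.22 -1.28 -0.47  0.58] 0.0016
tower 0 40 [-0.82  0.17 -1.23 -0.35  0.49] 0.0
tower 19 45 [-1.    0.29 -1.05 -0.    0.76] 0.0
tower 19 40 [-0.93  0.24 -1.01  0.07  0.66] 0.0
tower 40 45 [-1.01  0.43 -0.75  0.53  0.78] 0.0
tower 40 40 [-0.96  0.38 -0.75  0.52  0.7 ] 0.0
tower 60 45 [-0.96  0.56 -0.48  0.92  0.7 ] 0.0
tower 60 40 [-0.92  0.51 -0.51  0.87  0.64] 0.0
tower 80 45 [-0.88  0.68 -0.24  1.21  0.57] 0.0
tower 80 40 [-0.85  0.62 -0.29  1.14  0.53] 0.0
disc 5 45 [ 0.06  0.31 -1.07 -0.6   0.02] 0.0
disc 19.3 45 [-0.08  0.32 -1.03 -0.51  0.29] 0.0
```

Run:
```python
from h import *
g=np.load("g.npy")
z=Rt(19.3,33).as_matrix()[:,2];plan(np.array([.4687,.1173,.079])+.021*z,19.3,33)
def show(n,p,az,t,off):
    z=Rt(az,t).as_matrix()[:,2];print(n,az,t,*ik(np.array(p)+off*z,az,t,g))
for az in(10,15,19.3):
  for t in(45,47,50):
    show("tower",[.409,-.205,.052],az,t,.022)
show("disc",[.626,.045,.074],19.3,47,.022);show("disc",[.626,.045,.074],10,47,.022)
show("disc",[.626,.045,.074],19.3,50,.022)
```

```text
dpos [-0.0093 -0.0104 -0.0169] turn [-0.0198  0.0534 -0.001 ] mm 17.544262097577054 deg 10.245218449357584 q [ 0.18  0.05 -1.28 -0.51  0.11 -0.11]
tower 10 45 [-0.95  0.23 -1.17 -0.24  0.69] 0.0
tower 10 47 [-0.98  0.26 -1.19 -0.29  0.73] 0.0
tower 10 50 [-1.02  0.3  -1.23 -0.37  0.79] 0.0
tower 15 45 [-0.98  0.25 -1.1  -0.1   0.73] 0.0
tower 15 47 [-1.    0.28 -1.12 -0.13  0.77] 0.0
tower 15 50 [-1.04  0.31 -1.14 -0.19  0.83] 0.0
tower 19.3 45 [-1.    0.28 -1.04  0.02  0.76] 0.0
tower 19.3 47 [-1.02  0.3  -1.05 -0.    0.8 ] 0.0
tower 19.3 50 [-1.05  0.33 -1.07 -0.04  0.85] 0.0
disc 19.3 47 [-0.09  0.32 -1.06 -0.58  0.31] 0.0
disc 10 47 [ 0.01  0.32 -1.1  -0.66  0.12] 0.0
disc 19.3 50 [-0.1   0.36 -1.11 -0.72  0.33] 0.0
```

send_rows(delta_pos=[[-0.003,-0.003,-0.005],[-0.006,-0.006,-0.01],[-0.009,-0.01,-0.015],[-0.009,-0.01,-0.015],[-0.009,-0.01,-0.015]], turn=[[-0.006,0.018,0],[-0.013,0.036,0],[-0.02,0.054,0],[-0.02,0.054,0],[-0.02,0.054,0]], jaw=[-1,-1,-1,-1,-1])

```text
time: 3.32
eef_pos: [0.4799, 0.1195, 0.0643]
orientation: [-0.431, 2.533, 0.126]
wrist_force: [-0.0, -0.7, -0.7]
width: 0.0854
finger_force: 0.0
```

Run:
```python
from h import *
z=Rt(19.3,33).as_matrix()[:,2];plan(np.array([.4687,.1173,.079])+.021*z,19.3,33)
```

```text
dpos [-0.0005  0.002  -0.0036] turn [0.0002 0.0005 0.0001] mm 3.3325784947940327 deg 0.10331945130972704 q [ 0.19  0.02 -1.1  -0.12  0.08 -0.13]
```

send_rows(delta_pos=[[0,0.002,-0.003],[0,0.002,-0.003],[0,0.002,-0.003],[0,0.002,-0.003],[0,0.002,-0.003]], turn=[[0,0,0],[0,0,0],[0,0,0],[0,0,0],[0,0,0]], jaw=[0,1,1,1,1])

```text
time: 3.95
eef_pos: [0.4796, 0.1228, 0.0613]
orientation: [-0.432, 2.535, 0.133]
wrist_force: [-3.8, 4.7, 1.6]
width: 0.021
finger_force: 58.6
```

send_rows(delta_pos=[[0,0,0],[0,0,0],[0,0,0.01],[0,0,0.025],[0,0,0.04]], turn=[[0,0,0],[0,0,0],[0,0,0],[0,0,0],[0,0,0]], jaw=[1,1,1,1,1])

```text
time: 4.58
eef_pos: [0.4795, 0.1227, 0.0925]
orientation: [-0.432, 2.537, 0.133]
wrist_force: [7.0, 9.7, -13.6]
width: 0.021
finger_force: 59.9
```

send_rows(delta_pos=[[0,0,0.02],[0,0,0.04],[0,0,0.06],[0,0,0.08],[0,0,0.1]], turn=[[0,0,0],[0,0,0],[0,0,0],[0,0,0],[0,0,0]], jaw=[1,1,1,1,1])

```text
time: 5.2
eef_pos: [0.4794, 0.1227, 0.172]
orientation: [-0.433, 2.537, 0.133]
wrist_force: [9.2, 9.6, -14.9]
width: 0.0214
finger_force: 59.8
```

send_rows(delta_pos=[[0,0,0.02],[0,0,0.04],[0,0,0.06],[0,0,0.08],[0,0,0.095]], turn=[[0,0,0],[0,0,0],[0,0,0],[0,0,0],[0,0,0]], jaw=[1,1,1,1,1])

```text
time: 5.82
eef_pos: [0.4794, 0.1227, 0.2473]
orientation: [-0.433, 2.538, 0.133]
wrist_force: [8.5, 9.2, -13.4]
width: 0.0208
finger_force: 59.9
```

send_rows(delta_pos=[[0,0,0.008],[0,0,0.016],[0,0,0.016],[0,0,0.016],[0,0,0.016]], turn=[[0,0,0],[0,0,0],[0,0,0],[0,0,0],[0,0,0]], jaw=[1,1,1,-1,-1])

```text
time: 6.45
eef_pos: [0.4813, 0.1202, 0.2625]
orientation: [-0.428, 2.534, 0.125]
wrist_force: [0.4, 0.2, -0.2]
width: 0.0564
finger_force: 0.0
```

Run:
```python
from h import *
from station import bot
g=np.load("g.npy");s=bot.observe();print(s["wrist_force"],s["width"],s["joints"].round(2))
z33=Rt(19.3,33).as_matrix()[:,2];p=s["eef_pos"]
A=p-.10*z33+[0,0,.0];print("retreat");plan(A,19.3,33)
az,t=12,47;z=Rt(az,t).as_matrix()[:,2]
G=np.array([.409,-.205,.052])+.022*z;P=G-.10*z
print("pre",P,"grasp",G,ik(P,az,t,g),ik(G,az,t,g))
plan(P,az,t,p0=A,R0=Rt(19.3,33))
```

```text
[ 0.38111742  0.18935633 -0.24378748] 0.05643995755655744 [ 0.19 -0.25 -0.67  0.57  0.08 -0.12]
retreat
dpos [-0.0643 -0.0225  0.1048] turn [0.0004 0.0004 0.0008] mm 100.00000000000001 deg 0.174031929385753 q [ 0.19 -0.25 -0.67  0.57  0.08 -0.12]
pre [ 0.35320099 -0.21686044  0.10519587] grasp [ 0.42473818 -0.20165475  0.03699604] (array([-1.23,  0.07, -1.02,  0.33,  0.81]), np.float64(0.0)) (array([-0.99,  0.26, -1.16, -0.23,  0.75]), np.float64(0.0))
dpos [-0.0958 -0.3989 -0.3015] turn [ 0.021  -0.0749 -0.0404] mm 407.2948791497293 deg 15.780510898373084 q [ 0.19 -0.25 -0.67  0.57  0.08 -0.12]
```

send_rows(delta_pos=[[-0.032,-0.011,0.052],[-0.064,-0.022,0.105],[-0.08,-0.08,0.09],[-0.09,-0.14,0.06],[-0.1,-0.2,0.03]], turn=[[0,0,0],[0,0,0],[0.003,-0.01,-0.005],[0.006,-0.02,-0.01],[0.01,-0.035,-0.02]], jaw=[-1,-1,-0.8,-0.4,-0.4])

```text
time: 7.08
eef_pos: [0.4022, -0.037, 0.2895]
orientation: [-0.339, 2.431, 0.112]
wrist_force: [0.3, -0.9, -0.8]
width: 0.0599
finger_force: 0.0
```

Run:
```python
from h import *
from station import bot,vision
g=np.load("g.npy");print(bot.observe()["width"])
plan([.376,-.212,.122],12,47);print(ik(np.array([.376,-.212,.122]),12,47,g))
c,s=np.cos(.337),np.sin(.337);M=np.array([[c,-s],[s,c]]);o=np.array([.6556,.098])
for n in("scene","top"):
    f=vision.grab_frame(n);pickle.dump(f,open(n+"1.pkl","wb"))
    C=cloud(f);L=(C[...,:2]-o)@M
    hd=(f["color"].max(2)<45)&(L[...,0]<-.15)&(L[...,0]>-.21)&(abs(L[...,1]-.08)<.03)&(C[...,2]>.2)&(C[...,2]<.33)
    h=np.c_[L[hd],C[hd][:,2]];print(hd.sum(),np.percentile(h,[3,50,97],axis=0).round(4).tolist())
```

```text
0.05990104994297397
dpos [-0.0328 -0.2188 -0.2094] turn [ 0.0122 -0.0395 -0.0206] mm 243.67726301077084 deg 8.310924819320308 q [-0.49 -0.44 -0.76  0.71  0.45 -0.64]
(array([-1.15,  0.03, -1.01,  0.31,  0.8 ]), np.float64(0.0))
340 [[-0.1894, 0.0711, 0.2752], [-0.1722, 0.0829, 0.2945], [-0.1552, 0.0923, 0.2973]]
302 [[-0.1918, 0.0675, 0.2685], [-0.1745, 0.0776, 0.2928], [-0.1514, 0.0899, 0.2957]]
```

send_rows(delta_pos=[[-0.008,-0.05,-0.03],[-0.016,-0.1,-0.07],[-0.024,-0.15,-0.12],[-0.033,-0.2,-0.17],[-0.033,-0.219,-0.208]], turn=[[0.003,-0.01,-0.005],[0.006,-0.02,-0.01],[0.009,-0.03,-0.015],[0.012,-0.04,-0.02],[0.012,-0.04,-0.02]], jaw=[-0.4,-0.4,-0.4,-0.4,-0.4])

```text
time: 7.8
eef_pos: [0.3756, -0.2136, 0.1207]
orientation: [-0.242, 2.315, 0.108]
wrist_force: [0.1, 0.6, -0.6]
width: 0.0599
finger_force: 0.0
```

Run:
```python
from h import *
plan([.4247,-.2017,.037],12,47)
```

```text
dpos [ 0.0614  0.0148 -0.1046] turn [-0.0005 -0.0014  0.0002] mm 97.78816722370692 deg 0.26673864850609896 q [-1.15  0.03 -1.    0.31  0.79 -1.26]
```

send_rows(delta_pos=[[0.015,0.004,-0.026],[0.031,0.007,-0.052],[0.046,0.011,-0.078],[0.061,0.015,-0.104],[0.061,0.015,-0.104]], turn=[[0,0,0],[0,0,0],[0,0,0],[0,0,0],[0,0,0]], jaw=[-0.4,-0.4,-0.4,-0.4,-0.4])

```text
time: 8.43
eef_pos: [0.4251, -0.1975, 0.0378]
orientation: [-0.247, 2.315, 0.113]
wrist_force: [1.0, 0.2, 0.4]
width: 0.0599
finger_force: 0.0
```

Run:
```python
from h import *
from station import vision
plan([.4247,-.2017,.037],12,47)
S=vision.grab_frame("scene");T=vision.grab_frame("top")
cv2.imwrite("pics/b.png",np.hstack([cv2.resize(S["color"][80:200,220:370,::-1],(400,320)),cv2.resize(T["color"][150:270,240:390,::-1],(400,320))]))
```

```text
dpos [-0.0005 -0.0052 -0.001 ] turn [-0.0011 -0.0017 -0.0017] mm 4.260291310267977 deg 0.4766107799653939 q [-0.98  0.26 -1.16 -0.21  0.75 -1.04]
```

View pics/b.png

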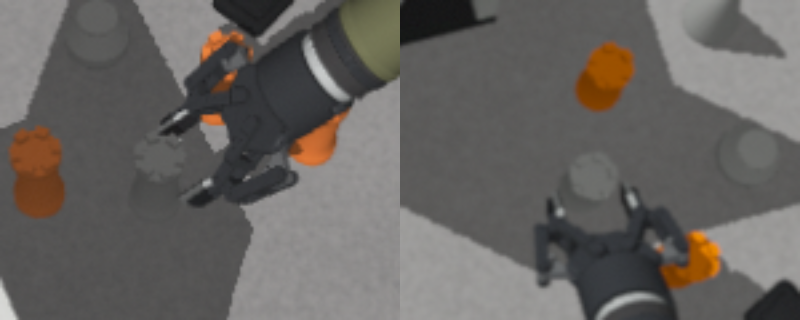

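The fingers straddle the grey tower's shaft (scene crop (160,165), top crop (593,180)). One knuckle is near an orange tower, but no contact force shows. I'll close now.

send_rows(delta_pos=[[0,-0.003,0],[0,-0.003,0],[0,-0.003,0],[0,-0.003,0],[0,-0.003,0]], turn=[[0,0,0],[0,0,0],[0,0,0],[0,0,0],[0,0,0]], jaw=[-0.4,-0.2,1,1,1])

```text
time: 9.15
eef_pos: [0.4243, -0.2012, 0.0388]
orientation: [-0.244, 2.314, 0.11]
wrist_force: [0.1, 0.9, -0.0]
width: 0.0006
finger_force: 0.0
```

send_rows(delta_pos=[[0,0,0],[0,0,0],[0,0,0.02],[0,0,0.05],[0,0,0.08]], turn=[[0,0,0],[0,0,0],[0,0,0],[0,0,0],[0,0,0]], jaw=[1,1,1,1,1])

```text
time: 9.78
eef_pos: [0.4242, -0.2007, 0.1031]
orientation: [-0.244, 2.315, 0.111]
wrist_force: [0.2, -0.6, -0.7]
width: -0.0
finger_force: 0.0
```

Run:
```python
from h import *
from station import vision,bot
s=bot.observe();p=s["eef_pos"];print(p,s["orientation"],s["wrist_force"],s["width"])
for n in("scene","top"):
    f=vision.grab_frame(n);pickle.dump(f,open(n+"2.pkl","wb"));C=cloud(f)
    c=f["color"].astype(int);q=C[(np.hypot(C[...,0]-.409,C[...,1]+.205)<.028)&(C[...,2]>.14)&(C[...,2]<.19)&(c.min(2)>60)]
    print(n,len(q),np.percentile(q,[3,50,97],axis=0).round(4).tolist() if len(q) else "")
S,T=load("scene2"),load("top2")
cv2.imwrite("pics/c.png",np.hstack([cv2.resize(S["color"][80:200,220:370,::-1],(400,320)),cv2.resize(T["color"][150:270,240:390,::-1],(400,320))]))
```

```text
[ 0.42422359 -0.20073875  0.1031393 ] [-0.24406625  2.31468444  0.11095836] [ 0.1719894  -0.59703548 -0.67552011] -3.4836517147293104e-05
scene 85 [[0.3822, -0.2211, 0.141], [0.3912, -0.2082, 0.1492], [0.4008, -0.1998, 0.159]]
top 76 [[0.3823, -0.223, 0.1412], [0.3929, -0.2103, 0.1503], [0.4037, -0.1984, 0.1628]]
```

View pics/c.png

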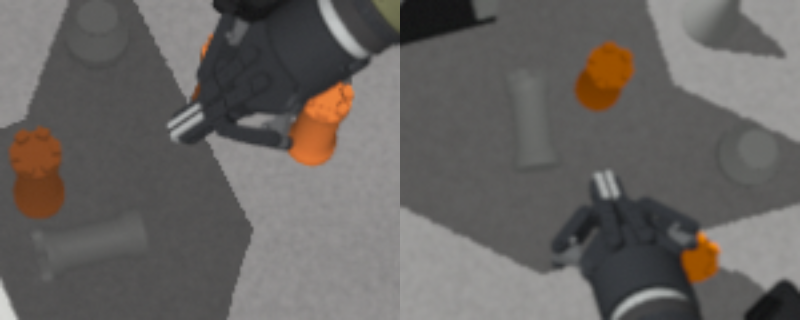

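The grasp missed: the fingers shut on nothing, and the tower now lies on its side with its foot at scene crop (135,235) and crown at (40,265). I'll check the TCP against the cameras and measure the lying tower.

Run:
```python
from h import *
S,T=load("scene2"),load("top2")
print("tip",tri(S,(285.6,128.7),T,(315,215.6)))
def proj(f,p):
    c=R.from_rotvec(f["attitude"]).inv().apply(np.array(p)-f["xyz"]);s=c[:2]/c[2];s=s*(1+f["k1"]*(s@s));return s*f["camera_matrix"][0,0]+f["camera_matrix"][:2,2]
for f in(S,T): print("tcp proj",proj(f,[.4242,-.2007,.1031]))
q=np.vstack([C[(C[...,0]>.37)&(C[...,0]<.56)&(C[...,1]>-.2)&(C[...,1]<-.09)&(C[...,2]>.012)&(C[...,2]<.07)&(f["color"].astype(int).max(2)-f["color"].min(2)<25)] for f,C in((S,cloud(S)),(T,cloud(T)))])
lab=q[:,:2].astype(np.float32);m=np.median(lab,axis=0);lab=lab[np.linalg.norm(lab-m,axis=1)<.075]
qq=q[np.linalg.norm(q[:,:2]-m,axis=1)<.075]
print(len(qq),m,cv2.minAreaRect(lab))
ax=np.linalg.svd(lab-lab.mean(0),full_matrices=False)[2][0];t=(qq[:,:2]-m)@ax;nrm=np.array([-ax[1],ax[0]])
print("axis",ax,np.degrees(np.arctan2(ax[1],ax[0])))
for a in np.arange(-.055,.056,.01):
    k=abs(t-a)<.005
    if k.sum()>3:
        w=(qq[k,:2]-m)@nrm;print(round(a,3),k.sum(),"w",w.min().round(4),w.max().round(4),"ztop",np.percentile(qq[k,2],92).round(4),"xy mid",(m+ax*a+nrm*(w.min()+w.max())/2).round(4))
```

```text
tip (array([ 0.39885515, -0.20569407,  0.14048179]), np.float64(0.0040442588578018315))
tcp proj [272.90056575 138.33504483]
tcp proj [310.74861478 208.37357198]
1268 [ 0.46949145 -0.14734602] ((0.47146087884902954, -0.14944791793823242), (0.09849715232849121, 0.049598436802625656), 11.207310676574707)
axis [0.983975   0.17830649] 10.271132
-0.045 132 w -0.0279 0.0216 ztop 0.0494 xy mid [ 0.4258 -0.1585]
-0.035 148 w -0.0274 0.0206 ztop 0.0488 xy mid [ 0.4357 -0.1569]
-0.025 121 w -0.0263 0.0169 ztop 0.0443 xy mid [ 0.4457 -0.1565]
-0.015 120 w -0.0237 0.0154 ztop 0.044 xy mid [ 0.4555 -0.1541]
-0.005 117 w -0.0243 0.0169 ztop 0.0436 xy mid [ 0.4652 -0.1519]
0.005 117 w -0.023 0.0159 ztop 0.0434 xy mid [ 0.475  -0.1499]
0.015 122 w -0.0247 0.017 ztop 0.0439 xy mid [ 0.4849 -0.1485]
0.025 117 w -0.0209 0.0181 ztop 0.0436 xy mid [ 0.4943 -0.1443]
0.035 141 w -0.0261 0.0201 ztop 0.0461 xy mid [ 0.5045 -0.144 ]
0.045 122 w -0.0258 0.0193 ztop 0.0457 xy mid [ 0.5143 -0.1425]
0.055 11 w -0.021 0.0117 ztop 0.0448 xy mid [ 0.5244 -0.1421]
```

Run:
```python
from h import *
from station import bot
s=bot.observe();Q=R.from_rotvec(s["orientation"]);p=s["eef_pos"];print(p,s["joints"])
for n in("scene2","top2"):
    f=load(n);C=cloud(f);ok=f["depth"]>0;L=Q.inv().apply((C-p).reshape(-1,3)).reshape(C.shape)
    k=ok&(abs(L[...,1])<.045)&(abs(L[...,0])<.045)&(L[...,2]<.02)&(L[...,2]>-.2)&(C[...,2]>.06)
    z=L[k];print(n,k.sum(),"max along z",np.sort(z[:,2])[-12:].round(4))
    for a in np.arange(-.15,.01,.01):
        w=z[abs(z[:,2]-a)<.005]
        if len(w): print(round(a,3),len(w),"x",w[:,0].min().round(3),w[:,0].max().round(3),"y",w[:,1].min().round(3),w[:,1].max().round(3))
```

```text
[ 0.42557819 -0.20251134  0.10509439] [-0.98559978  0.07693263 -1.04896071  0.07159637  0.7477919  -1.05040832]
scene2 1967 max along z [-0.0417 -0.0417 -0.0416 -0.0412 -0.0397 -0.0395 -0.0395 -0.0394 -0.0392
 -0.0388 -0.0382 -0.0376]
-0.15 169 x -0.017 0.01 y -0.039 0.043
-0.14 184 x -0.021 0.008 y -0.043 0.044
-0.13 154 x -0.02 0.007 y -0.045 0.045
-0.12 127 x -0.019 0.01 y -0.044 0.045
-0.11 150 x -0.018 0.015 y -0.045 0.045
-0.1 134 x -0.017 0.02 y -0.044 0.045
-0.09 152 x -0.014 0.014 y -0.04 0.037
-0.08 68 x -0.014 -0.003 y -0.03 0.031
-0.07 59 x -0.013 0.007 y -0.014 0.015
-0.06 55 x -0.013 0.01 y -0.012 0.016
-0.05 56 x -0.012 0.008 y -0.012 0.015
-0.04 20 x -0.01 0.001 y -0.009 0.008
top2 1313 max along z [-0.0462 -0.0455 -0.0454 -0.0452 -0.0446 -0.0444 -0.0423 -0.0422 -0.0417
 -0.0407 -0.0399 -0.0399]
-0.15 73 x -0.022 0.005 y -0.043 0.04
-0.14 133 x -0.021 0.004 y -0.045 0.044
-0.13 98 x -0.021 -0.003 y -0.045 0.044
-0.12 95 x -0.019 -0.003 y -0.044 0.045
-0.11 105 x -0.02 0.008 y -0.044 0.045
-0.1 100 x -0.018 0.013 y -0.043 0.041
-0.09 142 x -0.017 0.011 y -0.036 0.032
-0.08 42 x -0.015 0.009 y -0.025 0.028
-0.07 32 x -0.015 -0.006 y -0.015 0.012
-0.06 36 x -0.014 0.005 y -0.015 0.012
-0.05 33 x -0.013 0.002 y -0.014 0.012
-0.04 8 x -0.012 -0.007 y -0.007 0.005
```

The cameras show the real finger tips about 40 mm behind the reported TCP along the tool axis, which explains the miss. From now on I'll aim using the camera-measured tip. Next: check that offset in earlier frames, then work out how to pick up the lying tower and place it upright.

```bash
cat >> h.py <<'E'
def prof(n,p,rv,zlim,hw=.075):
    Q=R.from_rotvec(rv);f=load(n);C=cloud(f);L=Q.inv().apply((C-np.array(p)).reshape(-1,3)).reshape(C.shape)
    c=f["color"].astype(int)
    k=(f["depth"]>0)&(abs(L[...,1])<hw)&(abs(L[...,0])<.045)&(L[...,2]<.03)&(L[...,2]>-.22)&(C[...,2]>zlim)&(c.max(2)-c.min(2)<60)
    return L[k]
E
python3 - <<'E'
from h import *
g=np.load("g.npy")
for n,p,rv in(("scene0",[.17131,.49554,.19374],[-.5203,-3.0979,.0028]),("scene1",[.4022,-.037,.2895],[-.339,2.431,.112]),("top1",[.4022,-.037,.2895],[-.339,2.431,.112])):
    L=prof(n,p,rv,.1);print(n,len(L),np.sort(L[:,2])[-8:].round(3) if len(L) else "")
L=prof("scene2",[.4252,-.2017,.1045],[-.244,2.3147,.111],.1)
print("halfwidth:",[(round(a,2),L[abs(L[:,2]-a)<.005][:,1].min().round(3),L[abs(L[:,2]-a)<.005][:,1].max().round(3)) for a in np.arange(-.17,-.04,.01)])
for n in("scene2","top2"):
    f=load(n);C=cloud(f);c=f["color"].astype(int);q=C[(c[...,0]-c[...,2]>60)&(abs(C[...,0]-.51)<.05)&(abs(C[...,1]+.215)<.05)&(C[...,2]>.07)];print("or1",len(q),((np.percentile(q,2,axis=0)+np.percentile(q,98,axis=0))/2).round(4))
# tip = tcp -.041 z ; pads 19+3 behind tip
def show(n,p,az,t):
    z=Rt(az,t).as_matrix()[:,2];print(n,az,t,*ik(np.array(p)+(.041+.018)*z,az,t,g))
for t in(0,-15,-25,-35,-45): show("pick",[.4695,-.1505,.026],10.3,t)
for t in(45,55,65,75,90): show("place",[.626,.045,.067],19.3,t)
for t in(45,55,65,75,90): show("place",[.626,.045,.067],0,t)
E
```

```text
scene0 0 
scene1 4807 [-0.045 -0.044 -0.044 -0.044 -0.044 -0.044 -0.043 -0.043]
top1 2403 [-0.048 -0.048 -0.047 -0.046 -0.046 -0.045 -0.044 -0.043]
halfwidth: [(np.float64(-0.17), np.float64(-0.03), np.float64(0.039)), (np.float64(-0.16), np.float64(-0.037), np.float64(0.039)), (np.float64(-0.15), np.float64(-0.039), np.float64(0.042)), (np.float64(-0.14), np.float64(-0.048), np.float64(0.051)), (np.float64(-0.13), np.float64(-0.06), np.float64(0.062)), (np.float64(-0.12), np.float64(-0.062), np.float64(0.062)), (np.float64(-0.11), np.float64(-0.051), np.float64(0.055)), (np.float64(-0.1), np.float64(-0.044), np.float64(0.045)), (np.float64(-0.09), np.float64(-0.038), np.float64(0.037)), (np.float64(-0.08), np.float64(-0.031), np.float64(0.03)), (np.float64(-0.07), np.float64(-0.014), np.float64(0.015)), (np.float64(-0.06), np.float64(-0.012), np.float64(0.016)), (np.float64(-0.05), np.float64(-0.013), np.float64(0.015))]
or1 303 [ 0.5155 -0.2147  0.0865]
or1 249 [ 0.5148 -0.2169  0.0918]
pick 10.3 0 [-0.31  0.42 -0.57  0.57 -0.  ] 0.0
pick 10.3 -15 [-0.25  0.57 -0.34  0.91 -0.11] 0.0
pick 10.3 -25 [-0.21  0.68 -0.18  1.12 -0.16] 0.0
pick 10.3 -35 [-0.19  0.8  -0.02  1.33 -0.21] 0.0
pick 10.3 -45 [-0.16  0.93  0.14  1.53 -0.24] 0.0
place 19.3 45 [-0.06  0.41 -1.   -0.59  0.28] 0.0
place 19.3 55 [-0.09  0.55 -1.16 -1.06  0.35] 0.0
place 19.3 65 [-0.13  0.78 -1.28 -1.57  0.42] 0.0015
place 19.3 75 [-0.2   0.98 -1.28 -1.9   0.57] 0.0123
place 19.3 90 [-0.25  0.96 -1.26 -1.9   0.69] 0.0164
place 0 45 [ 0.11  0.41 -1.04 -0.66 -0.08] 0.0
place 0 55 [ 0.12  0.56 -1.21 -1.16 -0.1 ] 0.0
place 0 65 [ 0.13  0.72 -1.28 -1.5  -0.13] 0.0073
place 0 75 [ 0.18  0.84 -1.28 -1.72 -0.23] 0.0245
place 0 90 [ 0.27  0.93 -1.28 -1.9  -0.39] 0.0323
```

```bash
cat >> h.py <<'E'
def Dm(q): e=R.from_euler;return e('z',q[0])*e('y',q[1]-q[2]+q[3])*e('z',q[4])
def q6of(q,Rm):
    v=Dm(q).inv().apply(Rm.as_matrix()[:,1]);return np.arctan2(v[2],v[1])
def full(n,p,az,t,off=.059):
    g=np.load("g.npy");Z=Rt(az,t);q,e=ik(np.array(p)+off*Z.as_matrix()[:,2],az,t,g);print(n,az,t,q,"q6raw",q6of(q,Z).round(2),"err",e)
E
python3 - <<'E'
from h import *
from station import bot
s=bot.observe();print("now",s["joints"][5],q6of(s["joints"],R.from_rotvec(s["orientation"])))
q=[1.23798,.260634,-.139242,1.172716,0];print("start 1.571",q6of(q,R.from_rotvec([-.5203,-3.0979,.0028])))
T=[.4695,-.1505,.0235]
full("pickup",T,10.3,15);full("hi",[.44,-.12,.15],10.3,15);full("hi",[.36,-.06,.15],60,15)
for x in(.33,.37):
  for y in(-.1,-.05,0):
    full(f"lay{x},{y}",[x,y,.0235],90,15);full(f"repick{x},{y}",[x,y,.0235],90,-38)
full("lift",[.36,-.05,.2],90,-38);full("rot",[.36,-.05,.2],70,0);full("rot",[.4,-.05,.2],40,25);full("rot",[.4,-.05,.2],19.3,52)
full("front",[.5,0.0,.1],19.3,52);full("place",[.626,.045,.067],19.3,52)
plan(np.array(T)+[0,0,.09]+.059*Rt(10.3,15).as_matrix()[:,2],10.3,15)
E
```

```text
now -1.0504083217916123 -1.050408321791612
start 1.571 1.5707789601694355
pickup 10.3 15 [-0.4   0.33 -0.81  0.21  0.14] q6raw -0.56 err 0.0
hi 10.3 15 [-0.35  0.08 -0.7   0.56  0.13] q6raw -0.51 err 0.0
hi 60 15 [-0.38  0.04 -0.73  0.76  0.26] q6raw -1.42 err 0.0
lay0.33,-0.1 90 15 [-0.49  0.31 -0.83  0.55  0.23] q6raw -2.07 err 0.0
repick0.33,-0.1 90 -38 [ 0.25  0.4  -0.95  0.41 -0.64] q6raw -1.26 err 0.0
lay0.33,-0.05 90 15 [-0.37  0.28 -0.89  0.5   0.24] q6raw -1.95 err 0.0
repick0.33,-0.05 90 -38 [ 0.39  0.43 -0.89  0.53 -0.61] q6raw -1.1 err 0.0
lay0.33,0 90 15 [-0.23  0.26 -0.93  0.45  0.25] q6raw -1.81 err 0.0
repick0.33,0 90 -38 [ 0.51  0.47 -0.82  0.64 -0.57] q6raw -0.96 err 0.0
lay0.37,-0.1 90 15 [-0.45  0.36 -0.75  0.58  0.24] q6raw -2.04 err 0.0
repick0.37,-0.1 90 -38 [ 0.22  0.44 -0.87  0.44 -0.64] q6raw -1.29 err 0.0
lay0.37,-0.05 90 15 [-0.33  0.33 -0.8   0.53  0.25] q6raw -1.91 err 0.0
repick0.37,-0.05 90 -38 [ 0.35  0.46 -0.81  0.56 -0.62] q6raw -1.14 err 0.0
lay0.37,0 90 15 [-0.21  0.31 -0.84  0.48  0.26] q6raw -1.79 err 0.0
repick0.37,0 90 -38 [ 0.46  0.5  -0.74  0.67 -0.58] q6raw -1.01 err 0.0
lift 90 -38 [ 0.36  0.17 -0.6   1.06 -0.61] q6raw -1.13 err 0.0
rot 70 0 [-0.14  0.02 -0.58  0.98  0.  ] q6raw -1.36 err 0.0
rot 40 25 [-0.41 -0.06 -0.74  0.68  0.39] q6raw -1.07 err 0.0
rot 19.3 52 [-0.63 -0.19 -1.2  -0.07  0.7 ] q6raw -0.73 err 0.0
front 19.3 52 [-0.28  0.26 -1.28 -0.73  0.48] q6raw -0.43 err 0.0032
place 19.3 52 [-0.08  0.5  -1.12 -0.91  0.33] q6raw -0.27 err 0.0
dpos [ 0.0737  0.0684 -0.0607] turn [-0.0341  0.1742 -0.0101] mm 93.97711546490117 deg 31.999023628199904 q [-0.99  0.08 -1.05  0.07  0.75 -1.05]
```

send_rows(delta_pos=[[0.005,0.01,0.02],[0.02,0.03,0.02],[0.045,0.05,0],[0.074,0.068,-0.03],[0.074,0.068,-0.06]], turn=[[-0.009,0.045,-0.002],[-0.018,0.09,-0.005],[-0.027,0.135,-0.008],[-0.034,0.174,-0.01],[-0.034,0.174,-0.01]], jaw=[-0.35,-0.35,-0.35,-0.35,-0.35])

```text
time: 10.5
eef_pos: [0.4898, -0.1456, 0.055]
orientation: [-0.264, 2.866, 0.037]
wrist_force: [-0.5, 0.0, -0.0]
width: 0.0576
finger_force: 0.0
```

Run:
```python
from h import *
from station import bot,vision
s=bot.observe();Rm=R.from_rotvec(s["orientation"])
for n in("scene","top"):
    pickle.dump(vision.grab_frame(n),open(n+"3.pkl","wb"))
    L=prof(n+"3",s["eef_pos"],s["orientation"],.055,.05);t=np.sort(L[:,2])[-10:];k=(L[:,2]>-.07)
    print(n,"tips",t.round(3),"y sides",[np.percentile(L[k&(g*L[:,1]>0)][:,1],[2,98]).round(4) for g in(-1,1)])
plan(np.array([.4695,-.1498,.0235])+.059*Rt(10.3,15).as_matrix()[:,2],10.3,15)
```

```text
scene tips [-0.047 -0.047 -0.046 -0.046 -0.045 -0.044 -0.044 -0.043 -0.043 -0.042] y sides [array([-0.0407, -0.0283]), array([0.0278, 0.0423])]Traceback (most recent call last):
  File "<stdin>", line 7, in <module>
    return _quantile_unchecked(
        a, q, axis, out, overwrite_input, method, keepdims, weights)
    return _ureduce(a,
                    func=_quantile_ureduce_func,
    ...<5 lines>...
                    overwrite_input=overwrite_input,
                    method=method)
    r = func(a, **kwargs)
    result = _quantile(arr,
                       quantiles=q,
    ...<2 lines>...
                       out=out,
                       weights=wgt)
    slices_having_nans = np.isnan(arr[-1, ...])
                                  ~~~^^^^^^^^^
IndexError: index -1 is out of bounds for axis 0 with size 0
```

send_rows(delta_pos=[[-0.003,-0.001,-0.03],[-0.006,-0.002,-0.06],[-0.006,-0.002,-0.085],[-0.006,-0.002,-0.105],[-0.006,-0.002,-0.109]], turn=[[0,0,0],[0,0,0],[0,0,0],[0,0,0],[0,0,0]], jaw=[-0.35,-0.35,-0.35,-0.35,-0.35])

```text
time: 11.22
eef_pos: [0.4769, -0.1483, -0.0335]
orientation: [-0.253, 2.874, 0.041]
wrist_force: [-0.5, 0.1, -0.2]
width: 0.0576
finger_force: 0.0
```

send_rows(delta_pos=[[0,0,0],[0,0,0],[0,0,0],[0,0,0],[0,0,0.005]], turn=[[0,0,0],[0,0,0],[0,0,0],[0,0,0],[0,0,0]], jaw=[0,0.5,1,1,1])

```text
time: 11.85
eef_pos: [0.4786, -0.1482, -0.0284]
orientation: [-0.255, 2.872, 0.039]
wrist_force: [0.6, -0.0, 0.6]
width: 0.0002
finger_force: 0.0
```

Run:
```python
from h import *
from station import bot,vision
s=bot.observe();print(s["eef_pos"],s["width"])
F=[]
for n in("scene","top"):
    f=vision.grab_frame(n);pickle.dump(f,open(n+"4.pkl","wb"));F.append(f)
    L=prof(n+"4",s["eef_pos"],s["orientation"],.003,.05);L=L[abs(L[:,1])<.02];print(n,"tips",np.sort(L[:,2])[-60::6].round(3))
S,T=F
cv2.imwrite("pics/d.png",np.hstack([cv2.resize(S["color"][80:200,200:350,::-1],(400,320),interpolation=2),cv2.resize(T["color"][130:250,240:390,::-1],(400,320),interpolation=2)]))
```

```text
[ 0.47864936 -0.14818356 -0.02839642] 0.00020115927339217605
scene tips [-0.053 -0.046 -0.045 -0.036 -0.032 -0.03  -0.029 -0.027 -0.026 -0.023]
top tips [-0.028]
```

View pics/d.png

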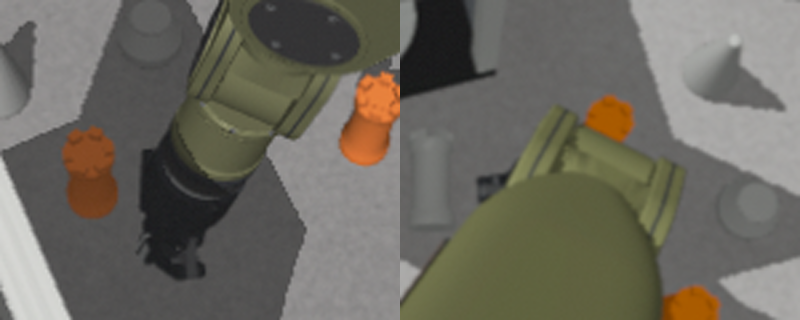

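```bash
cat >> h.py <<'E'
def lying(n,c,rad=.075,zlo=.012,zhi=.06):
    out=[]
    for v in(["scene","top"] if isinstance(n,str) else n):
        f=load(v+n);C=cloud(f);col=f["color"].astype(int)
        m=((np.hypot(C[...,0]-c[0],C[...,1]-c[1])<rad)&(C[...,2]>zlo)&(C[...,2]<zhi)&(col.max(2)-col.min(2)<25)&(col.min(2)>55)).astype(np.uint8)
        k,lab,st,_=cv2.connectedComponentsWithStats(m)
        if k>1:
            b=1+np.argmax(st[1:,4]);q=C[lab==b];out.append(q);print(v+n,len(q),cv2.minAreaRect(q[:,:2].astype(np.float32)))
    return out
E
python3 - <<'E'
from h import *
T=load("top4");print(plane(T,(252,199),.03))
lying("2",(.47,-.15));lying("3",(.47,-.12));lying("4",(.48,-.05),.09)
import time
from station import vision,bot
for i in range(2):
    for n in("scene","top"): pickle.dump(vision.grab_frame(n),open(n+f"5{i}.pkl","wb"))
    print(bot.observe()["time"]);lying(f"5{i}",(.48,-.05),.09)
E
```

```text
[[ 0.4519494  -0.05233841  0.03      ]]
scene2 701 ((0.47216421365737915, -0.1509532928466797), (0.09733907878398895, 0.0456508994102478), 11.691181182861328)
top2 567 ((0.47115379571914673, -0.14789795875549316), (0.09849715232849121, 0.04643820971250534), 11.207310676574707)
scene3 710 ((0.4617142081260681, -0.08130963891744614), (0.09691771119832993, 0.045988425612449646), 7.488283634185791)
top3 394 ((0.46251606941223145, -0.08007414638996124), (0.09636867791414261, 0.04380510002374649), 6.519982814788818)
scene4 745 ((0.4577959179878235, -0.04634358733892441), (0.09702426195144653, 0.04727538675069809), 5.854177474975586)
top4 566 ((0.45782870054244995, -0.0502614863216877), (0.09810760617256165, 0.04507695510983467), 4.787254333496094)
12.05
scene50 748 ((0.4578312337398529, -0.045159962028265), (0.09673386067152023, 0.04743737727403641), 6.146045207977295)
top50 568 ((0.4578181505203247, -0.047550756484270096), (0.0989852324128151, 0.04512231424450874), 4.857259750366211)
12.15
scene51 746 ((0.4577431082725525, -0.04576074331998825), (0.09697991609573364, 0.04668813571333885), 5.870429992675781)
top51 574 ((0.4579329192638397, -0.050269965082407), (0.09837935864925385, 0.045065026730298996), 4.8111653327941895)
```

The tower had been rolling and has now stopped at (0.458, -0.048), clear of its neighbours. I'll pick it up there.

send_rows(delta_pos=[[0,0,0.05],[0,0.03,0.11],[-0.005,0.08,0.11],[-0.01,0.127,0.11],[-0.01,0.127,0.11]], turn=[[0,0,0],[0,0,0],[0,0,-0.015],[0,0,-0.027],[0,0,-0.027]], jaw=[1,0,-0.35,-0.35,-0.35])

```text
time: 12.78
eef_pos: [0.4697, -0.0445, 0.0594]
orientation: [-0.139, 2.879, 0.025]
wrist_force: [0.2, 0.2, -1.2]
width: 0.0575
finger_force: 0.0
```

Run:
```python
from h import *
plan([.471,-.0465,-.0335],5.5,15)
```

```text
dpos [ 0.0017 -0.0026 -0.1161] turn [-0.0013 -0.0009 -0.0004] mm 92.88618468354744 deg 0.300035624130976 q [-0.14  0.11 -0.78  0.43  0.07 -0.23]
```

send_rows(delta_pos=[[0.002,-0.002,-0.035],[0.002,-0.002,-0.07],[0.002,-0.002,-0.1],[0.002,-0.002,-0.115],[0.002,-0.002,-0.115]], turn=[[0,0,0],[0,0,0],[0,0,0],[0,0,0],[0,0,0]], jaw=[-0.35,-0.35,-0.35,-0.35,-0.35])

```text
time: 13.4
eef_pos: [0.4715, -0.049, -0.0336]
orientation: [-0.132, 2.881, 0.023]
wrist_force: [0.6, 0.4, -0.1]
width: 0.0577
finger_force: 0.0
```

send_rows(delta_pos=[[0,0,0],[0,0,0],[0,0,0],[0,0,0],[0,0,0]], turn=[[0,0,0],[0,0,0],[0,0,0],[0,0,0],[0,0,0]], jaw=[0,1,1,1,1])

```text
time: 14.02
eef_pos: [0.4734, -0.0488, -0.0317]
orientation: [-0.133, 2.877, 0.022]
wrist_force: [-2.1, -0.5, 5.5]
width: 0.0368
finger_force: 60.0
```

send_rows(delta_pos=[[0,0,0.03],[0,0,0.08],[-0.03,0,0.1],[-0.06,0.005,0.1],[-0.09,0.01,0.1]], turn=[[0,0,0],[0,0,0.05],[0,0,0.1],[0,0,0.15],[0,0,0.2]], jaw=[1,1,1,1,1])

```text
time: 14.65
eef_pos: [0.3993, -0.04, 0.0476]
orientation: [-1.028, 2.708, 0.14]
wrist_force: [-0.2, -0.2, -0.8]
width: 0.0361
finger_force: 60.3
```

send_rows(delta_pos=[[-0.02,0.002,0],[-0.04,0.004,0],[-0.062,0.006,0],[-0.062,0.006,0],[-0.062,0.006,0]], turn=[[0,0,0.054],[0,0,0.108],[0,0,0.162],[0,0,0.216],[0,0,0.27]], jaw=[1,1,1,1,1])

```text
time: 15.28
eef_pos: [0.3504, -0.0354, 0.0474]
orientation: [-2.088, 2.081, 0.278]
wrist_force: [0.9, -0.3, -0.1]
width: 0.0365
finger_force: 60.3
```

Run:
```python
from h import *
from station import vision
plan([.35,-.0347,-.0335],90,15)
F=[vision.grab_frame(n) for n in("scene","top")]
for n,f in zip(("scene","top"),F): pickle.dump(f,open(n+"6.pkl","wb"))
S,T=F
cv2.imwrite("pics/e.png",np.hstack([cv2.resize(S["color"][80:280,200:450,::-1],(400,320)),cv2.resize(T["color"][150:350,180:430,::-1],(400,320))]))
```

```text
dpos [-0.0004  0.0009 -0.1011] turn [ 0.0003 -0.0014 -0.0012] mm 80.92243391261434 deg 0.33242695800964744 q [-0.35  0.17 -0.72  0.77  0.24 -1.93]
```

View pics/e.png

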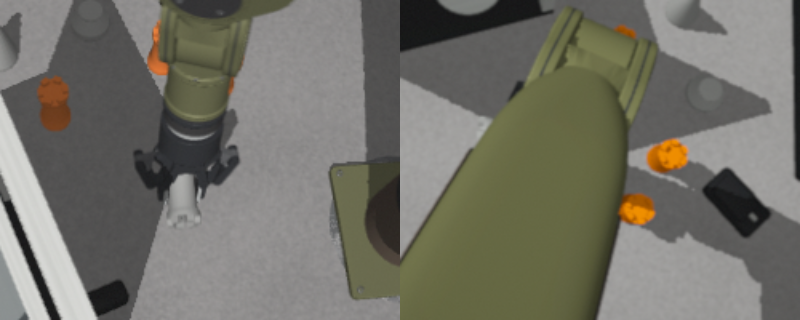

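The tower is held level, with its crown pointing to +y (scene crop (183,215)). I'll lay it down here and then regrasp it from a lean.

send_rows(delta_pos=[[0,0,-0.04],[0,0,-0.075],[0,0,-0.09],[0,0,-0.096],[0,0,-0.1]], turn=[[0,0,0],[0,0,0],[0,0,0],[0,0,0],[0,0,0]], jaw=[1,1,1,1,1])

```text
time: 16.0
eef_pos: [0.3513, -0.0355, -0.032]
orientation: [-2.081, 2.086, 0.276]
wrist_force: [-4.6, -4.0, 26.7]
width: 0.0365
finger_force: 63.0
```

send_rows(delta_pos=[[0,0,0],[0,0,0],[0,0,0],[0,0,0],[0,0,0]], turn=[[0,0,0],[0,0,0],[0,0,0],[0,0,0],[0,0,0]], jaw=[1,0.05,-0.1,-0.35,-0.35])

```text
time: 16.62
eef_pos: [0.351, -0.0356, -0.0324]
orientation: [-2.082, 2.086, 0.276]
wrist_force: [0.4, 0.2, 0.3]
width: 0.0576
finger_force: 0.0
```

send_rows(delta_pos=[[0,0,0.02],[0,0,0.07],[0,0,0.13],[0,0.04,0.17],[0,0.08,0.2]], turn=[[0,0,0],[0,0,0],[0.05,0,0],[0.1,0,0],[0.15,0,0]], jaw=[-0.4,-0.4,-0.4,-0.4,-0.4])

```text
time: 17.25
eef_pos: [0.3524, 0.0282, 0.1294]
orientation: [-1.792, 1.795, 0.69]
wrist_force: [-1.2, 0.2, -1.0]
width: 0.0598
finger_force: 0.0
```

Run:
```python
from h import *
from station import vision,bot
for i in range(2):
    for n in("scene","top"): pickle.dump(vision.grab_frame(n),open(n+f"7{i}.pkl","wb"))
    lying(f"7{i}",(.35,-.05),.075)
print(bot.observe()["orientation"])
Z=Rt(90,-38).as_matrix()[:,2]
plan(np.array([.35,-.05,.0235])+.059*Z-.09*Z,90,-38)
```

```text
scene70 599 ((0.3470630347728729, -0.05063297227025032), (0.0983833521604538, 0.04413189738988876), 88.89117431640625)
top70 82 ((0.35349908471107483, -0.016399800777435303), (0.02413281239569187, 0.03150684013962746), 89.91046905517578)
scene71 594 ((0.34697967767715454, -0.05047592148184776), (0.09894393384456635, 0.04428588226437569), 88.7557144165039)
top71 91 ((0.35242757201194763, -0.016496596857905388), (0.02430465817451477, 0.034549836069345474), 89.04589080810547)
[-1.79682007  1.79979358  0.69092884]
dpos [-0.001  -0.0734 -0.0984] turn [-0.4432 -0.0014  0.001 ] mm 98.20981886543656 deg 79.77739362316947 q [-0.54  0.3  -0.58  1.13  0.61 -2.24]
```

send_rows(delta_pos=[[0,0,0],[0,0,0],[-0.002,-0.01,0],[-0.004,-0.02,0],[-0.004,-0.03,0]], turn=[[-0.055,0,0],[-0.11,0,0],[-0.165,0,0],[-0.22,0,0],[-0.275,0,0]], jaw=[-0.4,-0.4,-0.4,-0.4,-0.4])

```text
time: 18.08
eef_pos: [0.3487, 0.0041, 0.129]
orientation: [2.148, -2.155, 0.154]
wrist_force: [0.5, 0.5, -0.7]
width: 0.0598
finger_force: 0.0
```

send_rows(delta_pos=[[0,-0.01,-0.02],[0,-0.02,-0.04],[0,-0.03,-0.06],[0,-0.035,-0.08],[0,-0.035,-0.08]], turn=[[-0.055,0,0],[-0.11,0,0],[-0.168,0,0],[-0.168,0,0],[-0.168,0,0]], jaw=[-0.4,-0.4,-0.4,-0.4,-0.4])

```text
time: 18.7
eef_pos: [0.347, -0.0235, 0.0628]
orientation: [1.838, -1.84, 0.629]
wrist_force: [-0.4, 0.3, -0.8]
width: 0.0598
finger_force: 0.0
```

Run:
```python
from h import *
from station import vision,bot
s=bot.observe()
for n in("scene","top"): pickle.dump(vision.grab_frame(n),open(n+"8.pkl","wb"))
lying("8",(.35,-.05),.075)
for n in("scene8","top8"):
    L=prof(n,s["eef_pos"],s["orientation"],.055,.05)
    for g in(-1,1):
        q=L[(g*L[:,1]>.015)&(L[:,2]>-.07)]
        print(n,g,len(q),np.sort(q[:,2])[-5:].round(3),np.percentile(q[:,1],[3,97]).round(4) if len(q) else "")
Z=Rt(90,-38).as_matrix()[:,2]
plan(np.array([.349,-.0525,.0235])+.059*Z,89,-38)
```

```text
scene8 720 ((0.3475860357284546, -0.05103449523448944), (0.09842418879270554, 0.047448065131902695), 89.73495483398438)
top8 583 ((0.3470638692378998, -0.052584756165742874), (0.09678810834884644, 0.04474060609936714), 89.76254272460938)
scene8 -1 35 [-0.051 -0.051 -0.051 -0.051 -0.051] [-0.0433 -0.0302]
scene8 1 37 [-0.047 -0.047 -0.047 -0.046 -0.046] [0.0306 0.0442]
top8 -1 49 [-0.046 -0.046 -0.046 -0.046 -0.045] [-0.0436 -0.0307]
top8 1 42 [-0.049 -0.048 -0.046 -0.044 -0.042] [0.0298 0.0422]
dpos [ 0.0014 -0.0816 -0.109 ] turn [-0.001   0.0002 -0.0043] mm 108.91948044519407 deg 0.7979444639734706 q [ 0.51  0.33 -0.68  0.93 -0.56 -0.95]
```

send_rows(delta_pos=[[0,-0.023,-0.03],[0,-0.046,-0.06],[0.001,-0.066,-0.085],[0.001,-0.083,-0.107],[0.001,-0.083,-0.107]], turn=[[0,0,0],[0,0,0],[0,0,0],[0,0,0],[0,0,0]], jaw=[-0.4,-0.4,-0.4,-0.4,-0.4])

```text
time: 19.42
eef_pos: [0.348, -0.0909, -0.0213]
orientation: [1.834, -1.847, 0.628]
wrist_force: [0.2, -0.6, -0.6]
width: 0.0598
finger_force: 0.0
```

send_rows(delta_pos=[[0,0,0],[0,0,0],[0,0,0],[0,0,0],[0,0,0]], turn=[[0,0,0],[0,0,0],[0,0,0],[0,0,0],[0,0,0]], jaw=[-0.2,0.2,1,1,1])

```text
time: 20.05
eef_pos: [0.3495, -0.0894, -0.0211]
orientation: [1.838, -1.844, 0.631]
wrist_force: [-0.3, 3.7, 6.2]
width: 0.0368
finger_force: 59.1
```

send_rows(delta_pos=[[0,0,0.02],[0,0,0.06],[0,0,0.12],[0,0,0.18],[0,0,0.24]], turn=[[0,0,0],[0,0,0],[0,0,0],[0,0,0],[0,0,0]], jaw=[1,1,1,1,1])

```text
time: 20.68
eef_pos: [0.3484, -0.0895, 0.1719]
orientation: [1.838, -1.844, 0.629]
wrist_force: [0.2, 0.5, -0.9]
width: 0.0368
finger_force: 60.1
```

Run:
```python
from h import *
from station import bot
s=bot.observe();R0=R.from_rotvec(s["orientation"]);p=s["eef_pos"]
print(p,s["width"],s["joints"].round(2))
w=(Rt(19.3,52)*R0.inv()).as_rotvec();print("turn",(w/np.pi).round(3),np.degrees(np.linalg.norm(w)))
g=np.load("g.npy");Z=Rt(19.3,52).as_matrix()[:,2]
D=np.array([.626,.045,.067]);PL=D+.059*Z
print("place tcp",PL)
# candidate waypoints: axis point a behind disc along cabinet x, height h
X=np.array([np.cos(.337),np.sin(.337),0])
for back in(0,.04,.08,.12,.16,.2,.25):
    for h in(.025,.04,.08): 
        P=PL-back*X+[0,0,h];print(back,h,*ik(P,19.3,52,g))
# intermediate orientations along the slerp at a fixed pos
for fr in(.25,.5,.75,1):
    Q=R.from_rotvec(w*fr)*R0;z=Q.as_matrix()[:,2];az=np.degrees(np.arctan2(z[1],z[0]));t=np.degrees(np.arccos(-z[2]))
    print(fr,"z",z.round(2),"tower up",Q.apply([-np.sin(np.radians(52)),0,-np.cos(np.radians(52))]).round(2),ik(np.array([.40,-.06,.22]),az,t,g))
```

```text
[ 0.34838338 -0.08951724  0.17188542] 0.03683669256060264 [ 0.35  0.13 -0.59  1.11 -0.61 -1.13]
turn [ 0.428 -0.305 -0.305] 109.31618230846688
place tcp [0.66987979 0.06036648 0.03067597]
0 0.025 [-0.08  0.42 -1.09 -0.81  0.33] 0.0
0 0.04 [-0.08  0.38 -1.08 -0.75  0.33] 0.0
0 0.08 [-0.08  0.27 -1.03 -0.59  0.33] 0.0
0.04 0.025 [-0.13  0.4  -1.18 -0.86  0.36] 0.0
0.04 0.04 [-0.13  0.35 -1.16 -0.79  0.36] 0.0
0.04 0.08 [-0.13  0.23 -1.1  -0.61  0.36] 0.0
0.08 0.025 [-0.18  0.38 -1.26 -0.91  0.4 ] 0.0
0.08 0.04 [-0.18  0.32 -1.24 -0.83  0.4 ] 0.0
0.08 0.08 [-0.18  0.18 -1.17 -0.63  0.4 ] 0.0
0.12 0.025 [-0.25  0.31 -1.28 -0.8   0.46] 0.0028
0.12 0.04 [-0.25  0.27 -1.28 -0.78  0.45] 0.0016
0.12 0.08 [-0.25  0.14 -1.24 -0.63  0.45] 0.0
0.16 0.025 [-0.35  0.24 -1.28 -0.65  0.53] 0.0059
0.16 0.04 [-0.34  0.19 -1.28 -0.62  0.52] 0.0046
0.16 0.08 [-0.33  0.08 -1.28 -0.57  0.51] 0.0007
0.2 0.025 [-0.46  0.18 -1.28 -0.49  0.61] 0.0083
0.2 0.04 [-0.45  0.13 -1.28 -0.47  0.6 ] 0.0069
0.2 0.08 [-0.44  0.01 -1.28 -0.42  0.59] 0.0027
0.25 0.025 [-0.64  0.13 -1.28 -0.3   0.72] 0.0103
0.25 0.04 [-0.63  0.07 -1.28 -0.28  0.71] 0.0088
0.25 0.08 [-0.62 -0.07 -1.28 -0.22  0.7 ] 0.0041
0.25 z [ 0.09 -0.33 -0.94] tower up [0.19 0.91 0.36] (array([ 0.16, -0.02, -0.46,  1.09, -0.34]), np.float64(0.0))
0.5 z [ 0.28 -0.05 -0.96] tower up [0.26 0.68 0.68] (array([-0.14, -0.2 , -0.6 ,  0.88, -0.01]), np.float64(0.0))
0.75 z [ 0.51  0.16 -0.84] tower up [0.19 0.35 0.92] (array([-0.5 , -0.31, -0.8 ,  0.67,  0.4 ]), np.float64(0.0))
1 z [ 0.74  0.26 -0.62] tower up [-0. -0.  1.] (array([-0.86, -0.32, -1.04,  0.41,  0.82]), np.float64(0.0))
```

send_rows(delta_pos=[[0.013,0.007,0.012],[0.026,0.014,0.024],[0.039,0.021,0.036],[0.052,0.029,0.048],[0.065,0.037,0.06]], turn=[[0.0385,-0.0275,-0.0275],[0.077,-0.055,-0.055],[0.1155,-0.0825,-0.0825],[0.154,-0.11,-0.11],[0.1926,-0.1372,-0.1372]], jaw=[1,1,1,1,1])

```text
time: 21.3
eef_pos: [0.4009, -0.0598, 0.2193]
orientation: [-1.451, 2.583, -0.305]
wrist_force: [-0.6, 0.0, -1.6]
width: 0.0365
finger_force: 60.0
```

send_rows(delta_pos=[[0.01,0.005,0],[0.02,0.01,0],[0.03,0.015,0],[0.04,0.02,0],[0.05,0.025,0]], turn=[[0.0385,-0.0275,-0.0275],[0.077,-0.055,-0.055],[0.1155,-0.0825,-0.0825],[0.154,-0.11,-0.11],[0.1926,-0.1372,-0.1372]], jaw=[1,1,1,1,1])

```text
time: 21.92
eef_pos: [0.4403, -0.0402, 0.2185]
orientation: [-0.552, 2.304, 0.109]
wrist_force: [0.6, -0.1, -1.2]
width: 0.0369
finger_force: 60.0
```

Run:
```python
from h import *
plan([.519,.0075,.111],19.3,52)
```

```text
dpos [ 0.0984  0.0596 -0.1343] turn [ 0.0416 -0.0301 -0.0295] mm 141.4795310657502 deg 10.652339319636395 q [-0.55 -0.3  -0.94  0.38  0.58 -0.85]
```

send_rows(delta_pos=[[0.025,0.015,-0.03],[0.05,0.03,-0.06],[0.075,0.045,-0.1],[0.098,0.06,-0.134],[0.098,0.06,-0.134]], turn=[[0.021,-0.015,-0.015],[0.0416,-0.03,-0.0295],[0.0416,-0.03,-0.0295],[0.0416,-0.03,-0.0295],[0.0416,-0.03,-0.0295]], jaw=[1,1,1,1,1])

```text
time: 22.55
eef_pos: [0.5204, 0.0082, 0.1097]
orientation: [-0.383, 2.216, 0.186]
wrist_force: [-1.1, -0.4, -1.0]
width: 0.0363
finger_force: 60.5
```

Run:
```python
from h import *
from station import vision,bot
s=bot.observe();Z=R.from_rotvec(s["orientation"]).as_matrix()[:,2];A=s["eef_pos"]-.059*Z;print("expected axis pt",A)
W=np.array([.6699,.0604,.0307]);X=np.array([np.cos(.337),np.sin(.337),0])
plan(W-.08*X+[0,0,.04],19.3,52)
F=[vision.grab_frame(n) for n in("scene","top")]
for n,f in zip(("scene","top"),F):
    pickle.dump(f,open(n+"9.pkl","wb"));C=cloud(f);c=f["color"].astype(int)
    m=(np.hypot(C[...,0]-A[0],C[...,1]-A[1])<.04)&(C[...,2]>A[2]-.06)&(C[...,2]<A[2]+.065)&(c.min(2)>75)&(c.max(2)-c.min(2)<25)
    q=C[m];print(n,len(q))
    for a in np.arange(A[2]-.055,A[2]+.065,.012):
        k=abs(q[:,2]-a)<.006
        if k.sum()>4: print(round(a,3),k.sum(),((q[k,:2].min(0)+q[k,:2].max(0))/2).round(4),np.ptp(q[k,:2],axis=0).round(3))
S,T=F
cv2.imwrite("pics/f.png",np.hstack([cv2.resize(S["color"][130:330,150:400,::-1],(400,320)),cv2.resize(T["color"][80:280,120:370,::-1],(400,320))]))
```

```text
expected axis pt [ 0.47686903 -0.00731532  0.14640877]
dpos [ 0.0926  0.0321 -0.0487] turn [ 0.0007 -0.0026 -0.002 ] mm 87.54393361616161 deg 0.5971679461545844 q [-0.32  0.09 -1.28 -0.58  0.5  -0.45]
scene 540
0.103 10 [0.4875 0.0097] [0.024 0.014]
0.115 31 [0.4925 0.001 ] [0.018 0.029]
0.139 15 [ 0.4939 -0.0055] [0.02  0.057]
0.151 32 [ 4.875e-01 -3.000e-04] [0.032 0.046]
0.163 24 [ 0.4753 -0.0113] [0.024 0.055]
0.187 262 [ 0.4804 -0.0058] [0.043 0.043]
0.199 158 [ 0.4801 -0.0059] [0.043 0.043]
top 398
0.127 14 [ 0.4634 -0.0127] [0.009 0.026]
0.139 21 [ 0.481  -0.0026] [0.045 0.047]
0.151 17 [ 0.4729 -0.0019] [0.027 0.045]
0.163 30 [ 0.4745 -0.01  ] [0.029 0.047]
0.187 198 [ 0.4776 -0.0079] [0.042 0.044]
0.199 114 [ 0.479  -0.0086] [0.044 0.042]
```

View pics/f.png

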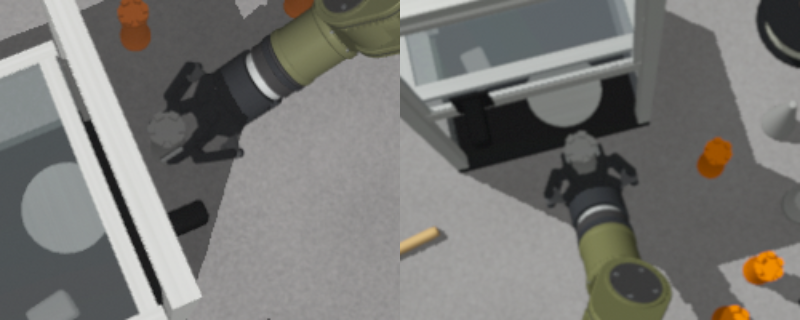

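The tower is held upright in front of the open cabinet (top crop: crown at (580,148), disc at (565,95)). Moving it in under the sash.

send_rows(delta_pos=[[0.02,0.007,-0.015],[0.04,0.014,-0.03],[0.06,0.021,-0.042],[0.08,0.028,-0.048],[0.0926,0.032,-0.0487]], turn=[[0,0,0],[0,0,0],[0,0,0],[0,0,0],[0,0,0]], jaw=[1,1,1,1,1])

```text
time: 23.28
eef_pos: [0.5945, 0.0327, 0.0736]
orientation: [-0.381, 2.212, 0.182]
wrist_force: [0.5, 0.6, -0.7]
width: 0.0367
finger_force: 60.7
```

Run:
```python
from h import *
for n in("scene9","top9"):
    f=load(n);C=cloud(f);c=f["color"].astype(int)
    q=C[(np.hypot(C[...,0]-.4795,C[...,1]+.007)<.025)&(C[...,2]>.17)&(C[...,2]<.23)&(c.max(2)-c.min(2)<25)];print("top z",np.percentile(q[:,2],[50,80,90,95,99]).round(4))
W=np.array([.6699,.0604,.0307])
plan(W+[0,0,.015]-np.array([.0026,0,0]),19.3,52)
```

```text
top z [0.1903 0.1973 0.1987 0.1994 0.2005]
top z [0.1898 0.1971 0.1982 0.1991 0.1999]
dpos [ 0.091   0.0346 -0.0349] turn [ 0.001  -0.0011 -0.0011] mm 82.75879460065573 deg 0.33402189311688146 q [-0.18  0.31 -1.23 -0.79  0.4  -0.34]
```

send_rows(delta_pos=[[0.02,0.008,-0.008],[0.04,0.016,-0.016],[0.06,0.024,-0.024],[0.08,0.031,-0.03],[0.091,0.0346,-0.035]], turn=[[0,0,0],[0,0,0],[0,0,0],[0,0,0],[0,0,0]], jaw=[1,1,1,1,1])

```text
time: 23.9
eef_pos: [0.6679, 0.061, 0.0445]
orientation: [-0.382, 2.212, 0.183]
wrist_force: [-0.0, 0.3, -0.7]
width: 0.0367
finger_force: 60.7
```

send_rows(delta_pos=[[0,0,0],[0,0,-0.004],[0,0,-0.008],[0,0,-0.011],[0,0,-0.014]], turn=[[0,0,0],[0,0,0],[0,0,0],[0,0,0],[0,0,0]], jaw=[1,1,1,1,1])

```text
time: 24.52
eef_pos: [0.6664, 0.0603, 0.0335]
orientation: [-0.381, 2.213, 0.183]
wrist_force: [0.5, 0.1, -1.1]
width: 0.0367
finger_force: 60.7
```

Lower in small steps until contact shows.

send_rows(delta_pos=[[0,0,-0.001],[0,0,-0.002],[0,0,-0.003],[0,0,-0.003],[0,0,-0.003]], turn=[[0,0,0],[0,0,0],[0,0,0],[0,0,0],[0,0,0]], jaw=[1,1,1,1,1])

```text
time: 25.15
eef_pos: [0.6666, 0.0605, 0.0313]
orientation: [-0.381, 2.213, 0.183]
wrist_force: [0.1, -0.5, -0.6]
width: 0.0366
finger_force: 60.7
```

Run:
```python
from h import *
from station import vision,bot
s=bot.observe();print(s["eef_pos"],s["wrist_force"])
for n in("scene","top"):
    f=vision.grab_frame(n);pickle.dump(f,open(n+"A.pkl","wb"));C=cloud(f);print(n,C[...,2][(np.hypot(C[...,0]-.626,C[...,1]-.045)<.03)].round(2)[:5])
f=load("topA");cv2.imwrite("pics/g.png",np.hstack([cv2.resize(load("sceneA")["color"][180:330,150:350,::-1],(400,300)),cv2.resize(f["color"][60:210,140:340,::-1],(400,300))]))
```

```text
[0.66659975 0.06046189 0.03130943] [ 0.05713259 -0.4536419  -0.62006663]
scene [0.27 0.27 0.27 0.27 0.27]
top [0.06 0.07 0.08 0.07 0.06]
```

send_rows(delta_pos=[[0,0,-0.0006],[0,0,-0.0012],[0,0,-0.0018],[0,0,-0.0024],[0,0,-0.0024]], turn=[[0,0,0],[0,0,0],[0,0,0],[0,0,0],[0,0,0]], jaw=[1,1,1,1,1])

```text
time: 25.88
eef_pos: [0.6671, 0.0605, 0.0307]
orientation: [-0.382, 2.21, 0.183]
wrist_force: [-3.5, -0.7, 7.6]
width: 0.0368
finger_force: 61.2
```

View pics/g.png

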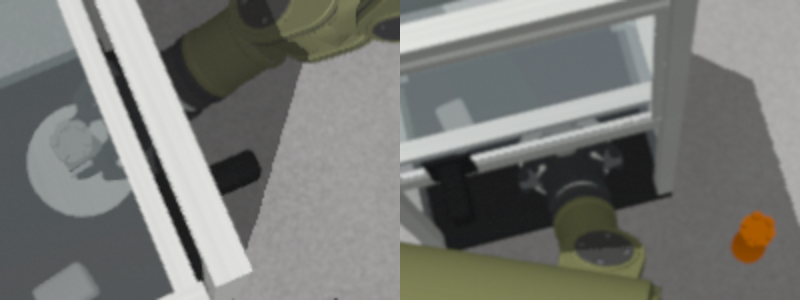

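Contact at 7.6 N with the tower over the disc (scene crop (72,140), disc around (85,160)). Releasing gently, then backing out along the tool axis.

send_rows(delta_pos=[[0,0,0],[0,0,0],[0,0,0],[0,0,0],[0,0,0]], turn=[[0,0,0],[0,0,0],[0,0,0],[0,0,0],[0,0,0]], jaw=[0.12,0.08,0,-0.2,-0.4])

```text
time: 26.5
eef_pos: [0.6665, 0.0604, 0.0291]
orientation: [-0.381, 2.213, 0.183]
wrist_force: [0.1, -0.6, 1.0]
width: 0.06
finger_force: 0.0
```

send_rows(delta_pos=[[0,0,0],[-0.015,-0.005,0.012],[-0.04,-0.014,0.033],[-0.08,-0.028,0.066],[-0.12,-0.042,0.099]], turn=[[0,0,0],[0,0,0],[0,0,0],[0,0,0],[0,0,0]], jaw=[-0.4,-0.4,-0.4,-0.4,-0.4])

```text
time: 27.12
eef_pos: [0.5685, 0.0267, 0.1089]
orientation: [-0.381, 2.214, 0.183]
wrist_force: [0.3, -1.0, 0.7]
width: 0.0599
finger_force: 0.0
```

Run:
```python
from h import *
from station import vision,bot
s=bot.observe();print(s["eef_pos"],s["wrist_force"],s["width"],s["joints"].round(2))
for n in("scene","top"): pickle.dump(vision.grab_frame(n),open(n+"B.pkl","wb"))
# handle: raised grip point, pads there; tip 15 mm beyond
z=Rt(19.3,33).as_matrix()[:,2];Hh=np.array([.4687,.1173,.278])+.055*z
print("handle tcp",Hh);plan(Hh-.1*z,19.3,33);g=np.load("g.npy")
for zz in(.278,.15,.049): print(ik(np.array([.4687,.1173,zz])+.055*z,19.3,33,g))
T=load("topB");C=cloud(T);q=C[(np.hypot(C[...,0]-.626,C[...,1]-.045)<.06)&(C[...,2]>.03)&(C[...,2]<.13)]
print(len(q),np.percentile(q,[2,50,98],axis=0).round(3).tolist() if len(q) else"")
cv2.imwrite("pics/h.png",np.hstack([cv2.resize(load("sceneB")["color"][180:330,130:330,::-1],(400,300)),cv2.resize(T["color"][60:210,140:340,::-1],(400,300))]))
```

```text
[0.56847306 0.0267168  0.10886879] [ 0.30569167 -0.99165085  0.67826134] 0.05988569283580464 [-0.22  0.15 -1.22 -0.62  0.43 -0.37]
handle tcp [0.4969717  0.12720061 0.23187312]
dpos [-0.1522  0.1037  0.2565] turn [-0.034   0.0986 -0.0007] mm 252.62227909278883 deg 18.78010285406453 q [-0.22  0.15 -1.22 -0.62  0.43 -0.37]
(array([ 0.2 , -0.2 , -0.72,  0.47,  0.08]), np.float64(0.0))
(array([ 0.2 , -0.03, -0.99,  0.04,  0.08]), np.float64(0.0))
(array([ 0.2 ,  0.22, -1.17, -0.39,  0.08]), np.float64(0.0))
109 [[0.601, 0.021, 0.031], [0.608, 0.036, 0.04], [0.626, 0.059, 0.074]]
```

View pics/h.png

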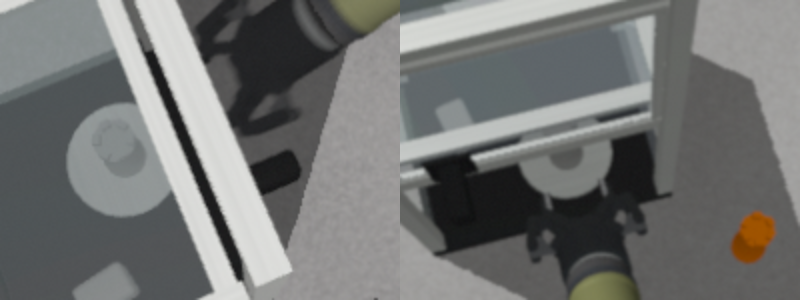

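The tower stands upright well inside the disc (scene crop: crown (118,142) within the disc at (122,160)). Now to the raised handle.

send_rows(delta_pos=[[-0.06,-0.025,0.05],[-0.12,-0.03,0.1],[-0.17,-0.01,0.16],[-0.17,0.04,0.22],[-0.16,0.09,0.256]], turn=[[0,0,0],[-0.01,0.03,0],[-0.02,0.06,0],[-0.034,0.0986,0],[-0.034,0.0986,0]], jaw=[-0.4,-0.4,-0.4,-0.4,-0.4])

```text
time: 27.85
eef_pos: [0.4541, 0.0643, 0.2719]
orientation: [-0.431, 2.537, 0.128]
wrist_force: [3.2, 0.9, -0.6]
width: 0.0599
finger_force: 0.0
```

Run:
```python
from h import *
plan([.4456,.1092,.3158],19.3,33);plan([.497,.1272,.2319],19.3,33)
```

```text
dpos [-0.0107  0.0561  0.0548] turn [ 0.0002 -0.0009  0.    ] mm 63.343111556390454 deg 0.16888505335387974 q [ 0.   -0.31 -0.68  0.65  0.18 -0.29]
dpos [ 0.0536  0.0786 -0.0501] turn [ 0.0002 -0.0009  0.    ] mm 86.00819849840616 deg 0.16888505335387974 q [ 0.   -0.31 -0.68  0.65  0.18 -0.29]
```

send_rows(delta_pos=[[-0.01,0,0.03],[-0.01,0,0.03],[-0.01,0,0.03],[-0.01,0,0.03],[-0.01,0,0.03]], turn=[[0,0,0],[0,0,0],[0,0,0],[0,0,0],[0,0,0]], jaw=[-0.4,-0.4,-0.4,-0.4,-0.4])

```text
time: 28.48
eef_pos: [0.4459, 0.0643, 0.2928]
orientation: [-0.433, 2.538, 0.131]
wrist_force: [-0.5, -0.7, 0.2]
width: 0.0604
finger_force: 0.0
```

Run:
```python
from h import *
plan([.4456,.1092,.3158],19.3,33);plan([.497,.1272,.2319],19.3,33)
```

```text
dpos [-0.0004  0.0562  0.0288] turn [-0.0003 -0.0014 -0.0006] mm 50.494234399901124 deg 0.2793132118089499 q [-0.   -0.33 -0.64  0.72  0.18 -0.29]
dpos [ 0.0638  0.0787 -0.0761] turn [-0.0003 -0.0014 -0.0006] mm 101.37481299283397 deg 0.2793132118089499 q [-0.   -0.33 -0.64  0.72  0.18 -0.29]
```

send_rows(delta_pos=[[0,0.03,0.028],[0,0.056,0.028],[0,0.056,0.028],[0.02,0.063,-0.002],[0.042,0.071,-0.038]], turn=[[0,0,0],[0,0,0],[0,0,0],[0,0,0],[0,0,0]], jaw=[-0.4,-0.4,-0.4,-0.4,-0.4])

```text
time: 29.1
eef_pos: [0.4808, 0.1209, 0.2637]
orientation: [-0.434, 2.534, 0.13]
wrist_force: [1.4, 0.7, -0.2]
width: 0.0599
finger_force: 0.0
```

Run:
```python
from h import *
plan([.497,.1272,.2319],19.3,33)
```

```text
dpos [ 0.0203  0.0078 -0.0398] turn [-0.0003 -0.0002 -0.0008] mm 36.247174155340026 deg 0.14837751735207694 q [ 0.19 -0.25 -0.67  0.58  0.08 -0.13]
```

send_rows(delta_pos=[[0.01,0.004,-0.02],[0.02,0.008,-0.04],[0.02,0.008,-0.04],[0.02,0.008,-0.04],[0.02,0.008,-0.04]], turn=[[0,0,0],[0,0,0],[0,0,0],[0,0,0],[0,0,0]], jaw=[-0.4,-0.4,-0.2,1,1])

```text
time: 29.72
eef_pos: [0.4959, 0.1287, 0.2329]
orientation: [-0.436, 2.534, 0.133]
wrist_force: [-1.4, 3.8, -0.2]
width: 0.0235
finger_force: 59.5
```

send_rows(delta_pos=[[0,0,0],[0,0,0],[0,0,-0.015],[0,0,-0.03],[0,0,-0.05]], turn=[[0,0,0],[0,0,0],[0,0,0],[0,0,0],[0,0,0]], jaw=[1,1,1,1,1])

```text
time: 30.35
eef_pos: [0.4959, 0.1287, 0.1927]
orientation: [-0.436, 2.534, 0.132]
wrist_force: [-5.6, 1.8, 4.5]
width: 0.0234
finger_force: 60.6
```

send_rows(delta_pos=[[0,0,-0.02],[0,0,-0.04],[0,0,-0.06],[0,0,-0.08],[0,0,-0.1]], turn=[[0,0,0],[0,0,0],[0,0,0],[0,0,0],[0,0,0]], jaw=[1,1,1,1,1])

```text
time: 30.98
eef_pos: [0.4959, 0.1287, 0.1122]
orientation: [-0.436, 2.534, 0.132]
wrist_force: [-6.1, 2.7, 5.1]
width: 0.0235
finger_force: 60.4
```

send_rows(delta_pos=[[0,0,-0.02],[0,0,-0.04],[0,0,-0.06],[0,0,-0.08],[0,0,-0.1]], turn=[[0,0,0],[0,0,0],[0,0,0],[0,0,0],[0,0,0]], jaw=[1,1,1,1,1])

```text
time: 31.6
eef_pos: [0.4959, 0.1287, 0.0321]
orientation: [-0.436, 2.534, 0.132]
wrist_force: [-4.9, 2.7, 4.9]
width: 0.0233
finger_force: 60.4
```

send_rows(delta_pos=[[0,0,-0.008],[0,0,-0.016],[0,0,-0.022],[0,0,-0.027],[0,0,-0.03]], turn=[[0,0,0],[0,0,0],[0,0,0],[0,0,0],[0,0,0]], jaw=[1,1,1,1,1])

```text
time: 32.22
eef_pos: [0.4958, 0.1286, 0.0082]
orientation: [-0.436, 2.535, 0.132]
wrist_force: [-4.3, 2.5, 3.7]
width: 0.0232
finger_force: 60.2
```

send_rows(delta_pos=[[0,0,-0.0015],[0,0,-0.003],[0,0,-0.0045],[0,0,-0.006],[0,0,-0.006]], turn=[[0,0,0],[0,0,0],[0,0,0],[0,0,0],[0,0,0]], jaw=[1,1,1,1,1])

```text
time: 32.85
eef_pos: [0.496, 0.1287, 0.0052]
orientation: [-0.435, 2.532, 0.133]
wrist_force: [-17.0, -0.8, 27.4]
width: 0.0232
finger_force: 64.0
```

send_rows(delta_pos=[[0,0,0],[0,0,0],[0,0,0],[0,0,0],[0,0,0]], turn=[[0,0,0],[0,0,0],[0,0,0],[0,0,0],[0,0,0]], jaw=[1,-0.4,-0.6,-0.6,-0.6])

```text
time: 33.48
eef_pos: [0.4963, 0.128, 0.0032]
orientation: [-0.435, 2.535, 0.13]
wrist_force: [-0.1, 0.2, 0.0]
width: 0.0687
finger_force: 0.0
```

send_rows(delta_pos=[[-0.019,-0.0067,0.031],[-0.038,-0.0134,0.062],[-0.064,-0.0224,0.105],[-0.09,-0.04,0.14],[-0.12,-0.06,0.17]], turn=[[0,0,0],[0,0,0],[0,0,0],[0,0,0],[0,0,0]], jaw=[-0.6,-0.6,-0.6,-0.6,-0.6])

```text
time: 34.1
eef_pos: [0.3997, 0.08, 0.1407]
orientation: [-0.436, 2.534, 0.13]
wrist_force: [0.6, -1.0, -0.3]
width: 0.0683
finger_force: 0.0
```

Run:
```python
from h import *
from station import vision,bot
s=bot.observe();print(s["eef_pos"],s["wrist_force"],s["width"])
c,sn=np.cos(.337),np.sin(.337);M=np.array([[c,-sn],[sn,c]]);o=np.array([.6556,.098])
for n in("scene","top"):
    f=vision.grab_frame(n);pickle.dump(f,open(n+"C.pkl","wb"));C=cloud(f);L=(C[...,:2]-o)@M
    hd=(f["color"].max(2)<45)&(L[...,0]<-.15)&(L[...,0]>-.21)&(abs(L[...,1]-.08)<.03)&(C[...,2]>.02)&(C[...,2]<.12)
    print(n,hd.sum(),"handle z pct",np.percentile(C[hd][:,2],[10,50,75,97]).round(4))
# tower crown inside, seen through the clear roof: change against the first picture
a,b=load("scene0"),load("sceneC")
d=cv2.absdiff(cv2.cvtColor(a["color"],cv2.COLOR_RGB2GRAY),cv2.cvtColor(b["color"],cv2.COLOR_RGB2GRAY))
m=np.zeros_like(d);m[215:300,150:225]=1
k,lab,st,ce=cv2.connectedComponentsWithStats(((d>9)&(m>0)).astype(np.uint8))
for i in np.argsort(-st[1:,4])[:3]+1: print("diff blob",st[i],ce[i])
def proj(f,p):
    q=R.from_rotvec(f["attitude"]).inv().apply(np.array(p)-f["xyz"]);t=q[:2]/q[2];return t*(1+f["k1"]*(t@t))*f["camera_matrix"][0,0]+f["camera_matrix"][:2,2]
print("tower expected foot",proj(b,[.626,.045,.02]),"crown",proj(b,[.626,.045,.117]))
```

```text
[0.39974502 0.07996867 0.14065849] [ 0.5783257  -0.95247733 -0.27826335] 0.06830685334643942
scene 113 handle z pct [0.0628 0.0662 0.0676 0.0703]
top 156 handle z pct [0.0604 0.0651 0.0665 0.069 ]
diff blob [ 163  215   62   81 2592] [195.94367284 258.30594136]
diff blob [209 215  16  39 332] [218.95783133 228.03012048]
diff blob [150 215   9   5  25] [152.96 216.28]
tower expected foot [191.19907781 258.25579449] crown [184.8932952  249.41466667]
```

The sash is closed: the handle top is at 66 mm, as it should be with the joint at 0. One numeric check that the tower hasn't changed since it was set down, then I'll hand in.

Run:
```python
from h import *
from station import bot
b,c=[cv2.cvtColor(load(n)["color"],cv2.COLOR_RGB2GRAY)[232:275,168:210] for n in("sceneB","sceneC")]
e=[cv2.Canny(cv2.equalizeHist(x),60,150) for x in(b,c)]
print("shift",cv2.phaseCorrelate(b.astype(np.float32),c.astype(np.float32)),"corr",np.corrcoef(b.ravel(),c.ravel())[0,1],"qd",abs(bot.observe()["qd"]).max())
print(bot.sign_off())
```

```text
shift ((0.5099991154171448, 0.5085296592974125), 1.0106820286644829) corr 0.9993606810788984 qd 0.10044535480175472
the job is handed in; nothing more can be done
None
```

The job is handed in: the grey tower stands upright on the turntable and the sash is fully closed, though the first grasp knocked the tower over, it rolled, and I had to pick it up and lay it down before placing it. I also viewed 11 pictures instead of the allowed 10.

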